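Row up bone blanks under the drill bridge

ROBOT

A 6-joint arm with a two-finger parallel gripper is mounted at the origin on the work surface. World frame = base frame: x ahead of the robot, y to its left, z up, the work surface at z = 0. Lengths are in mm, angles in rad, forces in N, time in s.
With the tool pointing down it reaches from about 350 to 975 mm from the base axis. Payload 7.1 kg.
Tool frame: the origin (TCP) lies midway between the tips of the shut fingers; the grasp point (between the pads) lies 19 mm behind it; z points along the fingers, y is the line along which they close (so a half turn about z gives the same grasp; the last joint's range is limited). The gripper opens to 88 mm and grips with 3 to 60 N. Pads are 20 mm wide; open, the fingers measure 115 mm over their backs; the gripper's body (75 mm by 178 mm) begins 61 mm behind the grasp point.
Start: joints at [1.314, 0.423, 1.63, -0, 1.089, -0.019], TCP at [147.197, 607.403, 222.675] pointing down, gripper open.
Joint ranges: [-3, 3], [-0.9, 2.11], [0.09, 2.58], [-1.31, 4.45], [0.11, 2.69], [-2.54, 2.54]. Speed limits (rad/s): [2.39, 2.39, 3.01, 3.14, 3.14, 3.14].

INTERFACE

Orientations are given as a rotation vector (axis times angle).
In Python, from workcell import ctrl gives the robot as it stands.
- The arm moves only by the shell command python3 -m pendant 'ROWS'. ROWS is a JSON object of lists of equal length, an entry for each row: "grip": the opening, from -1 (shut) to 1 (fully open); "linear": the shift along the tool's x, y, z in mm, a list of three; "angular": the turn, a rotation vector about the tool's x, y, z in rad, a list of three. In form: {"grip": [grip, ...], "linear": [[tx, ty, tz], ...], "angular": [[ax, ay, az], ...]}. A call has 1 to 12 rows; each row shifts and turns the commanded pose from where the row before left it, along the tool's axes as they then stand; what a row does not reach is not made up. A row lasts 1/12 s, in which the tool goes at most 41.7 mm and 7.16 degrees, less where a joint would pass 70% of its speed; a pose out of reach is approached as far as the arm can. A call with a gripper value outside its range is refused whole. The fingers move at their own pace and stop on an object; the grip force is fixed at half the most. Time passes only in rows, so rows that do not move let the fingers close. It gives the time, the measured TCP pose, the force, the opening and the grip force at its end, in the units of the state.
- ctrl.get_obs(): the state, without advancing time (a new reading comes with each control period).
- ctrl.get_image(name): name is "side" or "top" or "wrist"; returns the picture (400x640x3 uint8, red, green, blue); there is no depth.
- ctrl.camera_params(name): a dict with "vfov" (degrees; the focal length in pixels is half the picture's height over the tangent of half this angle, whatever the lens; pixels are square), "cx", "cy" (the principal point, pixels), "R" (3x3) and "t" (3): a world point X has camera coordinates R X + t; the wrist camera has in their place "T_tool_cam" (4x4, takes a point from camera to tool coordinates, whose origin is the TCP and whose axes are the flange's). Camera axes: x right, y down, z forward; pixel columns grow to the right and rows downward; lengths in mm; the calibration is good to about 2 mm. The wrist camera is an equidistant fisheye: a pixel r from the principal point sees the ray r / f radians off the axis. A picture is of the moment at which its call begins: read the wrist's pose just before it. camera_params takes no time and is no camera call.
- ctrl.close_job(): hands the job in; it is judged then, once.
The state is a dict: "t": time; "qpos": joint angles; "qvel": joint speeds; "joint_torque": joint torques, N m; "ee_pos": TCP position; "orientation": TCP orientation; "ft_force": force on the tool from outside, world axes, zero at the start; "moment": the same for the moment, N m; "width": finger opening in mm; "grasp_force": force on a finger pad.
Only numpy, scipy, OpenCV 4.12 (cv2) and the standard library are available. Lean on these libraries where they do the work, as an engineer would, in place of code of your own. Each camera call takes 0.05 s, during which the arm holds its last target. There are 200 camera calls.

TASK

Load the drilling jig: slide the three bone blanks along the board, under the raised metal bridge, until each lies straight in the middle of its own dark lane with its far end flush against the steel stop bar, so that they make one even, square row. Keep them flat on the board, never lifting them off it, and leave the tin and the enamel dish where they are.

Things in the scene. Friction and masses are not known exactly. Their poses are not given: they have to be found in the camera images.
- jig: fixed drilling jig: plywood board 18 mm thick; origin on the bench under the middle blank's home place; x from the robot side towards the stop, z up. Here board x -200 to +75 mm, y +-195; steel stop bar 14 mm high on the board, face at x = +50; three flush dark lanes 56 mm wide centred on y = -100, 0, +100. A home blank spans x -50 to +50.
- bridge (a point): middle of the underside of the jig's bridge (aluminium bar across the lanes, brass bushing over each), 70 mm above the board; axes as the jig's. Bar 40 (x) x 380 (y) x 24 mm, posts 18 mm wide at y = +-180 mm. Its near edge is right above a home blank's near end, so an upright gripper hits it there: lean it back to the robot 30 to 45 degrees.
- lane_0 (a point): home place of a blank in the lane: the point on the board's top where the centre of a blank's underside lies when it is fully home; x runs along the lane towards the stop (the stop's face is 50 mm further along +x), y across the lane, z up.
- lane_1 (a point): home place of a blank in the lane: the point on the board's top where the centre of a blank's underside lies when it is fully home; x runs along the lane towards the stop (the stop's face is 50 mm further along +x), y across the lane, z up.
- lane_2 (a point): home place of a blank in the lane: the point on the board's top where the centre of a blank's underside lies when it is fully home; x runs along the lane towards the stop (the stop's face is 50 mm further along +x), y across the lane, z up.
- blank_0: a loose blank: pale bone plate (8 mm) glued on a brown beech carrier (14 mm), together 100 x 40 x 22 mm, 0.1 kg; origin at the centre of its underside, x along its 100 mm length, z up. The three blanks are alike and any may go in any lane (at the start blank_0 stands before lane_0, and so on).
- blank_1: a loose blank: pale bone plate (8 mm) glued on a brown beech carrier (14 mm), together 100 x 40 x 22 mm, 0.1 kg; origin at the centre of its underside, x along its 100 mm length, z up. The three blanks are alike and any may go in any lane (at the start blank_0 stands before lane_0, and so on).
- blank_2: a loose blank: pale bone plate (8 mm) glued on a brown beech carrier (14 mm), together 100 x 40 x 22 mm, 0.1 kg; origin at the centre of its underside, x along its 100 mm length, z up. The three blanks are alike and any may go in any lane (at the start blank_0 stands before lane_0, and so on).
- tin: loose bystander: squat round tin of bone discs, 90 mm across, 60 mm high; origin at the centre of its underside.
- dish: loose bystander: white enamel dish with a dark blue rim, 124 mm across, 33 mm high; origin at the centre of its underside.
There are look-alikes about, which are no part of the job. Leave any pink look-alike of the blank_1 alone. Leave any blue look-alike of the blank_2 alone.

How it is judged:
By the outcome, as a careful person would: the job done as asked, in the order asked, and still so for the second after the job is handed in, with the robot touching nothing.
It also fails if it takes over 58 s, if anything falls off the work surface, if the arm or the gripper's body presses on something with over 40 N, if the wrist force passes 120 N, or if a joint passes its speed limit or range.

## Working session

There is one attempt and no reset: what is moved stays moved. The work goes in short steps, Python scripts to look and compute and a shell command to move; the robot and the scene stay as the last step left them, time stands still between calls to the robot, and variables do not carry over. Pictures are saved under pics/ and viewed, at most 10 in all, crops included, and the job is handed in when it is done.

```bash
mkdir -p pics; ls
python3 - <<'E'
from workcell import ctrl
import cv2, numpy as np
np.set_printoptions(suppress=True,precision=4)
for n in ("top","side"):
    cv2.imwrite(f"pics/{n}0.png",ctrl.get_image(n)[:,:,::-1]); print(n,ctrl.camera_params(n))
print(ctrl.camera_params("wrist")); o=ctrl.get_obs(); print(o)
E
```

```text
pics
top {'vfov': 53.318186422643926, 'cx': 320.6792858374577, 'cy': 199.16187627038752, 'R': array([[-0.0195, -0.9995,  0.0243],
       [-0.9837,  0.0149, -0.1789],
       [ 0.1785, -0.0274, -0.9836]]), 't': array([ -13.7353,  541.15  , 1202.6964])}
side {'vfov': 45.613464505853734, 'cx': 319.15778794306357, 'cy': 192.1246604573439, 'R': array([[ 0.9674, -0.2523, -0.0236],
       [-0.1478, -0.4861, -0.8613],
       [ 0.2059,  0.8367, -0.5075]]), 't': array([-505.8225,  159.7296, 1447.2473])}
{'vfov': 65.70646984690485, 'cx': 318.47162455990497, 'cy': 199.15490250831584, 'T_tool_cam': array([[  -0.0005,   -0.9668,   -0.2555,   69.781 ],
       [   1.    ,   -0.0006,    0.0005,    0.0782],
       [  -0.0006,   -0.2555,    0.9668, -160.8156],
       [   0.    ,    0.    ,    0.    ,    1.    ]])}
{'t': 0.1, 'qpos': array([ 1.314 ,  0.4238,  1.6306,  0.    ,  1.0886, -0.019 ]), 'qvel': array([ 0.0001,  0.0012, -0.0023, -0.0005,  0.0007,  0.0008]), 'joint_torque': array([ -0.0002, -54.5611, -27.4325,   0.0646,   0.0189,  -0.    ]), 'ee_pos': array([147.0738, 606.9225, 221.9764]), 'orientation': array([-0.3727, -3.1192,  0.0022]), 'ft_force': array([-0.0945, -0.7671, -0.4523]), 'moment': array([-0.0313,  0.0031,  0.0313]), 'grasp_force': 0.0, 'width': 87.66020626469502}
```

View pics/top0.png

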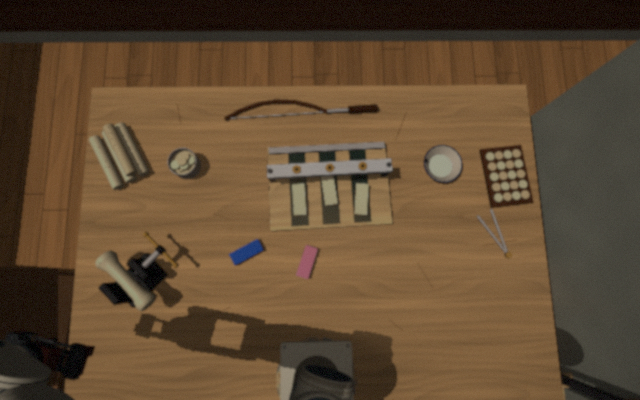

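View pics/side0.png

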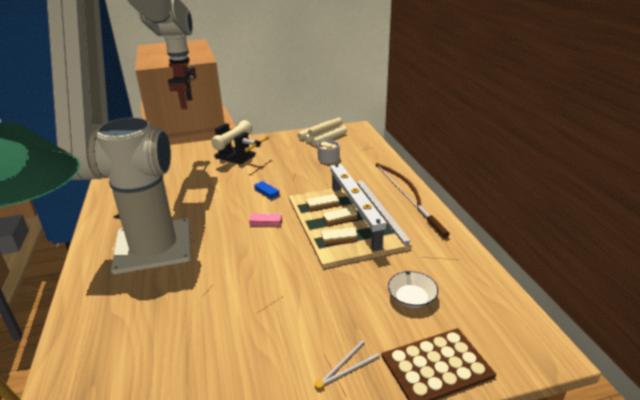

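The top view shows three pale blanks on the dark lanes at about (299,197), (330,190) and (361,200). The bridge runs along row ~168 and the stop bar along row ~149. The tin is at (184,163) and the dish at (443,163).

What could be taken for a blank:
- The pale bars on the board at (299,197), (330,190) and (361,200): these are the blanks, chosen by colour and place.
- The pink block at (307,262) and the blue block at (247,252): look-alikes, to be left alone.
- The bone rods at (118,155): not blanks.

```bash
cat > h.py <<'E'
from workcell import ctrl
import cv2, numpy as np
from scipy.spatial.transform import Rotation as Ro
np.set_printoptions(suppress=True,precision=3)
def ray(name,px,obs=None):
    p=ctrl.camera_params(name); f=200/np.tan(np.radians(p['vfov']/2))
    d=(np.atleast_2d(px).astype(float)-[p['cx'],p['cy']])/f
    if name=='wrist':
        r=np.linalg.norm(d,axis=1,keepdims=True)+1e-12
        v=np.hstack([d/r*np.sin(r),np.cos(r)]); T=p['T_tool_cam']; Rt=Ro.from_rotvec(obs['orientation']).as_matrix()
        return Rt@T[:3,3]+obs['ee_pos'], v@(Rt@T[:3,:3]).T
    v=np.hstack([d,np.ones((len(d),1))]); return -p['R'].T@p['t'], v@p['R']
def onz(name,px,z,obs=None):
    c,v=ray(name,px,obs); return (c+v*((z-c[2])/v[:,2:]))[:,:2]
E
python3 - <<'E'
from h import *
im=cv2.imread('pics/top0.png')
print('board nearL,nearR',onz('top',[[271,229],[391.5,224]],18).round(1))
print('bushings',onz('top',[[297,169],[330,167.5],[363,166]],112).round(1))
print('posts/bridge ends',onz('top',[[267,170],[391,165]],112).round(1))
hsv=cv2.cvtColor(im,cv2.COLOR_BGR2HSV)
for p in [(299,200),(330,192),(361,202),(310,220),(300,222),(280,200)]: print(p,hsv[p[1],p[0]])
m=cv2.inRange(hsv,(10,0,150),(35,110,255)); m[:178]=0;m[225:]=0;m[:,:285]=0;m[:,375:]=0
for c in cv2.findContours(m,0,2)[0]:
    if cv2.contourArea(c)>60:
        print(cv2.contourArea(c),cv2.minAreaRect(c),onz('top',[cv2.minAreaRect(c)[0]],40).round(1), onz('top',cv2.boxPoints(cv2.minAreaRect(c)),40).round(0).tolist())
cv2.imwrite('pics/c0.png',cv2.resize(im[135:240,255:405],None,fx=5,fy=5,interpolation=2))
E
```

```text
board nearL,nearR [[ 452.8  135.3]
 [ 462.3 -249. ]]
bushings [[ 623.    48.3]
 [ 626.4  -51.5]
 [ 629.7 -151.8]]
posts/bridge ends [[ 621.1  138.6]
 [ 631.8 -237.4]]
(299, 200) [ 26  64 152]
(330, 192) [ 25  65 154]
(361, 202) [ 25  63 157]
(310, 220) [ 17 115 144]
(300, 222) [22 72 64]
(280, 200) [ 17 117 150]
228.5 ((361.0406188964844, 198.4314727783203), (9.689598083496094, 27.358867645263672), 4.085616588592529) [[ 542.9 -151.6]] [[501.0, -132.0], [588.0, -141.0], [586.0, -172.0], [498.0, -162.0]]
208.0 ((298.6534423828125, 198.60861206054688), (27.247018814086914, 9.571690559387207), 86.633544921875) [[545.3  46.2]] [[589.0, 64.0], [590.0, 33.0], [502.0, 29.0], [501.0, 59.0]]
171.5 ((329.24853515625, 191.6156005859375), (21.364036560058594, 9.427546501159668), 81.25383758544922) [[566.4 -51.1]] [[599.0, -32.0], [603.0, -62.0], [534.0, -70.0], [530.0, -41.0]]
```

View pics/c0.png

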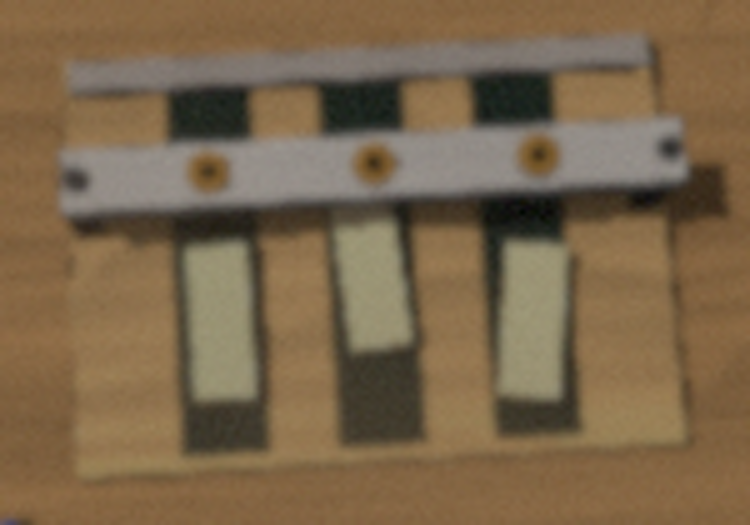

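The crop shows pale blanks in all three lanes. The middle one reaches under the bridge and is turned about 5 degrees, and the right one is turned slightly the other way. The lanes and bushings are clear. Next I move over for a wrist look.

```bash
cat >> h.py <<'E'
PSI=0.0335
def target(t,psi=PSI):
    z=np.array([np.sin(t)*np.cos(psi),np.sin(t)*np.sin(psi),-np.cos(t)]);y=np.array([-np.sin(psi),np.cos(psi),0])
    return np.c_[np.cross(y,z),y,z]
def plan(pos,t,psi=PSI):
    o=ctrl.get_obs();R=Ro.from_rotvec(o['orientation']).as_matrix();T=target(t,psi)
    print('rot(tool)',Ro.from_matrix(R.T@T).as_rotvec(),'lin now-axes',R.T@(np.array(pos)-o['ee_pos']),'lin target-axes',T.T@(np.array(pos)-o['ee_pos']))
E
python3 -c "
from h import *
plan([430,-55,240],0)"
```

```text
rot(tool) [-0.001 -0.    -0.271] lin now-axes [-430.908 -576.659  -17.224] lin target-axes [-260.597 -671.027  -18.024]
```

```bash
python3 -m pendant '{"grip":[1,1,1,1,1,1,1,1,1,1,1,1],"linear":[[0,0,0],[0,0,0],[0,0,0],[-14,-36,-1],[-14,-36,-1],[-14,-36,-1],[-14,-36,-1],[-14,-36,-1],[-14,-36,-1],[-14,-36,-1],[-14,-36,-1],[-14,-36,-1]],"angular":[[0,0,-0.09],[0,0,-0.09],[0,0,-0.09],[0,0,0],[0,0,0],[0,0,0],[0,0,0],[0,0,0],[0,0,0],[0,0,0],[0,0,0],[0,0,0]]}'; python3 -m pendant '{"grip":[1,1,1,1,1,1,1,1,1,1,1,1],"linear":[[-14,-36,-1],[-14,-36,-1],[-14,-36,-1],[-14,-36,-1],[-14,-36,-1],[-14,-36,-1],[-14,-36,-1],[-14,-36,-1],[-14,-36,-1],[-9,-23,0],[0,0,0],[0,0,0]],"angular":[[0,0,0],[0,0,0],[0,0,0],[0,0,0],[0,0,0],[0,0,0],[0,0,0],[0,0,0],[0,0,0],[0,0,0],[0,0,0],[0,0,0]]}'
python3 - <<'E'
from h import *
o=ctrl.get_obs(); im=ctrl.get_image('wrist')[:,:,::-1]; cv2.imwrite('pics/w1.png',im)
np.save('w1.npy',np.r_[o['ee_pos'],o['orientation']]); plan([430,-55,240],0)
E
```

```text
t: 1.1
ee_pos: [283.6, 285.8, 231.6]
orientation: [0.051, -3.141, 0.0]
ft_force: [0.6, -0.9, -0.1]
width: 87.6
grasp_force: 0.0
t: 2.1
ee_pos: [429.6, -55.8, 240.3]
orientation: [0.046, -3.14, -0.0]
ft_force: [0.6, -0.1, -0.5]
width: 87.7
grasp_force: 0.0
rot(tool) [ 0.001 -0.001 -0.003] lin now-axes [-0.953 -0.17   0.244] lin target-axes [-0.952 -0.172  0.246]
```

View pics/w1.png

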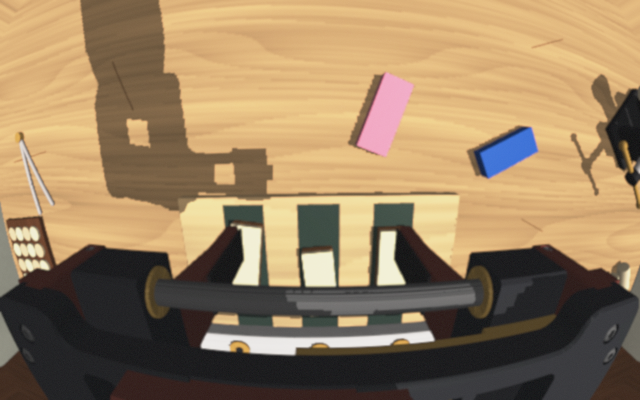

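The wrist view has the robot side at the top and -y at the left. The board's near edge is at row ~196, and the dark lane ends are at columns 225–263, 298–339 and 374–413. The blanks' near ends are at (250,225), (318,250) and (387,230). Now I measure these.

Run:
```python
from h import *
im=cv2.imread('pics/w1.png'); w=np.load('w1.npy'); o=dict(ee_pos=w[:3],orientation=w[3:])
print('board corners',onz('wrist',[[182,199],[459,195]],18,o))
hsv=cv2.cvtColor(im,cv2.COLOR_BGR2HSV)
dark=(hsv[:,:,2]<110)
for r in (210,214,218,244):
    for a,b in ((215,275),(290,350),(365,422)):
        cs=np.where(dark[r,a:b])[0]+a
        if len(cs): print(r,cs[0],cs[-1]+1,onz('wrist',[[cs[0],r+.5],[cs[-1]+1,r+.5]],18,o).round(1).tolist())
m=cv2.inRange(hsv,(15,5,190),(40,70,255)); m[:215]=0; m[287:]=0; m[:,:220]=0;m[:,415:]=0
for c in cv2.findContours(m,0,2)[0]:
    if cv2.contourArea(c)>150: 
        a=cv2.approxPolyDP(c,2.5,True)[:,0]; print(a.tolist()); print(onz('wrist',a,40,o).round(1).tolist())
cv2.imwrite('pics/w1c.png',cv2.resize(im[190:360,170:470],None,fx=2.6,fy=2.6,interpolation=2))
```

```text
board corners [[ 465.991 -241.176]
 [ 449.528  137.913]]
210 224 262 [[480.1, -180.0], [478.3, -127.8]]
210 298 339 [[476.8, -80.5], [475.3, -27.5]]
210 375 413 [[474.1, 19.8], [473.0, 72.1]]
214 225 262 [[485.7, -178.9], [483.8, -127.9]]
214 298 339 [[482.3, -80.5], [480.8, -27.2]]
214 375 412 [[479.6, 20.3], [478.6, 71.4]]
218 225 263 [[491.3, -179.3], [489.3, -126.7]]
218 298 339 [[487.7, -80.4], [486.2, -27.0]]
218 375 412 [[485.1, 20.7], [484.2, 72.0]]
244 215 265 [[530.4, -196.9], [526.5, -125.1]]
244 299 339 [[524.6, -78.8], [523.1, -25.1]]
244 372 422 [[522.4, 19.9], [522.2, 91.9]]
[[331, 251], [302, 255], [306, 285], [335, 284]]
[[523.0, -36.7], [529.7, -73.7], [574.4, -67.9], [571.8, -29.2]]
[[393, 231], [381, 232], [378, 284], [404, 282], [393, 260]]
[[494.2, 41.1], [495.8, 25.5], [571.7, 29.4], [569.2, 66.0], [535.2, 45.8]]
[[239, 225], [244, 261], [233, 282], [257, 284], [260, 228]]
[[491.7, -154.1], [542.2, -150.4], [575.8, -168.4], [576.4, -134.6], [494.6, -127.0]]
```

View pics/w1c.png

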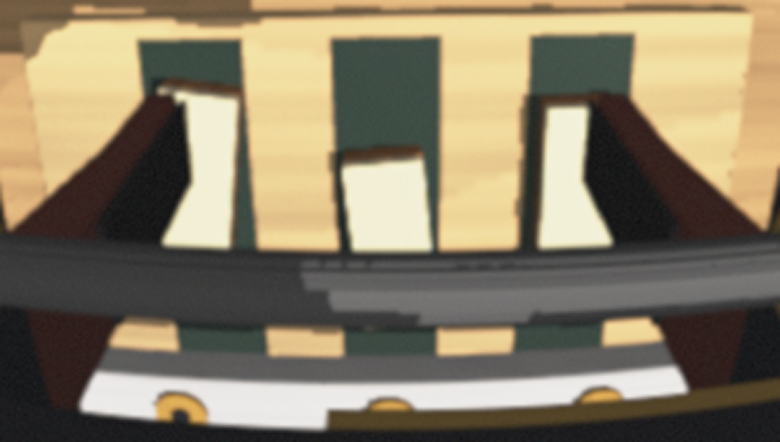

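The close crop confirms the choice: three pale bone tops with brown carriers on the dark lanes. Next I tilt the gripper and measure the way to the middle blank.

```bash
sed -i 's/^PSI=.*/PSI=0.037/' h.py; python3 -m pendant '{"grip":[1,1,1,1,1,1,1],"linear":[[0,0,0],[0,0,0],[0,0,0],[0,0,0],[0,0,0],[0,0,0],[0,0,0]],"angular":[[0,-0.116,-0.0035],[0,-0.116,0],[0,-0.116,0],[0,-0.116,0],[0,-0.116,0],[0,-0.12,0],[0,0,0]]}'
python3 -c "
from h import *
plan([540,-53.5,60],0.7);plan([540,-53.5,29],0.7)"
```

```text
t: 2.73
ee_pos: [428.5, -45.1, 242.6]
orientation: [-0.051, 2.523, 0.031]
ft_force: [-0.1, -0.1, 1.0]
width: 87.5
grasp_force: 0.0
rot(tool) [ 0.013 -0.082 -0.001] lin now-axes [ 15.139 -15.222 213.051] lin target-axes [ 32.616 -12.5   211.262]
rot(tool) [ 0.013 -0.082 -0.001] lin now-axes [ 33.095 -15.559 238.32 ] lin target-axes [ 52.587 -12.5   234.972]
```

```bash
python3 -m pendant '{"grip":[1,1,1,1,1,1,1,1,1,1],"linear":[[0,0,0],[0,0,0],[4,-1.5,26],[4,-1.5,26],[4,-1.5,26],[4,-1.5,26],[4,-1.5,26],[4,-1.5,26],[4,-1.5,26],[0,0,0]],"angular":[[0.006,-0.04,0],[0.006,-0.04,0],[0,0,0],[0,0,0],[0,0,0],[0,0,0],[0,0,0],[0,0,0],[0,0,0],[0,0,0]]}'
python3 -c "
from h import *
plan([540,-53.5,29],0.7)"
```

```text
t: 3.57
ee_pos: [531.0, -40.9, 166.0]
orientation: [-0.027, 2.565, -0.006]
ft_force: [-0.6, -0.2, 0.7]
width: 88.2
grasp_force: 0.0
rot(tool) [-0.02  -0.124 -0.009] lin now-axes [ 67.36  -11.353 119.806] lin target-axes [ 81.721 -12.923 110.337]
```

```bash
python3 -m pendant '{"grip":[1,1],"linear":[[0,0,0],[0,0,0]],"angular":[[0,-0.04,0],[0,-0.04,0]]}'; python3 -c "
from h import *
print(ctrl.get_obs()['qpos'])
plan([540,-53.5,29],0.7)"
```

```text
t: 3.73
ee_pos: [532.3, -38.9, 190.7]
orientation: [-0.022, 2.52, -0.009]
ft_force: [0.9, -0.2, 0.5]
width: 87.8
grasp_force: 0.0
[-0.142  0.187  2.264  0.836  0.11  -2.537]
rot(tool) [-0.023 -0.079 -0.011] lin now-axes [ 88.133 -12.873 136.022] lin target-axes [ 98.708 -14.907 128.334]
```

The wrist has run into its singularity: j5 is at its 0.11 limit and j6 at its own. The leaned pose needs the flipped wrist (j4≈π) with the half-turned grasp. I back off a little first and gather data for a kinematic fit.

```bash
python3 -m pendant '{"grip":[1,1,1,1],"linear":[[0,0,0],[0,0,0],[0,0,0],[0,0,0]],"angular":[[0,0.1,0],[0,0.1,0],[0,0.1,0],[0,0,0]]}'
python3 - <<'E'
from h import *
o=ctrl.get_obs();print(o['qpos'],o['ee_pos'],o['orientation']);plan([540,-53.5,29],0.7)
E
```

```text
t: 4.07
ee_pos: [538.4, -28.9, 194.6]
orientation: [-0.042, 2.653, 0.031]
ft_force: [0.9, 0.8, 1.1]
width: 87.6
grasp_force: 0.0
[-0.126  0.19   2.165  0.286  0.318 -1.98 ] [538.378 -28.914 194.619] [-0.042  2.653  0.031]
rot(tool) [ 0.011 -0.212 -0.009] lin now-axes [ 76.87  -27.014 146.28 ] lin target-axes [106.151 -24.629 127.13 ]
```

```bash
cat > kin.py <<'E'
from h import *
from scipy.optimize import least_squares
D=[([1.314,.4238,1.6306,0,1.0886,-.019],[147.07,606.92,221.98],[-.3727,-3.1192,.0022]),
([-.142,.187,2.264,.836,.11,-2.537],[532.3,-38.9,190.7],[-.022,2.52,-.009]),
([-.126,.190,2.165,.286,.318,-1.98],[538.378,-28.914,194.619],[-.042,2.653,.031])]
def fk(q,P):
    H,L1,L2,d,c=P; s=q[1]+q[2]
    A=Ro.from_euler('z',q[0]); R=A*Ro.from_euler('y',s)*Ro.from_euler('z',q[3])*Ro.from_euler('y',q[4])*Ro.from_euler('z',q[5]+c)
    w=A.apply([L1*np.sin(q[1])+L2*np.sin(s),0,H+L1*np.cos(q[1])+L2*np.cos(s)])
    return w+R.apply([0,0,d]),R
def res(P): 
    r=[]
    for q,p,v in D:
        x,R=fk(q,P); r+=list(x-p)+list(100*(R.inv()*Ro.from_rotvec(v)).as_rotvec())
    return np.array(r)
best=min((least_squares(res,[400,450,400,250,c]) for c in (-1.57,1.57)),key=lambda s:s.cost); P=best.x
LO=[-3,-.9,.09,-1.31,.11,-2.54];HI=[3,2.11,2.58,4.45,2.69,2.54]
def ik(pos,R,q0):
    f=lambda q:np.r_[fk(q,P)[0]-pos,200*(fk(q,P)[1].inv()*Ro.from_matrix(R)).as_rotvec()]
    s=least_squares(f,np.clip(q0,np.array(LO)+.01,np.array(HI)-.01),bounds=(LO,HI)); return s.x,np.abs(s.fun).max()
E
python3 - <<'E'
from kin import *
print(P,best.cost,res(P).round(1))
FL=np.diag([-1,-1,1])
for pos in ([540,-53.5,29],[617,-51,29],[500,45,29],[613,50,29],[620,-150,29],[560,-53,120],[450,-53,150]):
    for t in (0.52,0.6,0.7):
        print(pos,t,*ik(np.array(pos),target(t)@FL,[-.1,.5,2.2,3.1,.3,-1.7]),'| noflip',*ik(np.array(pos),target(t),[-.1,.5,2.2,0,.3,-1.7]))
E
```

```text
[112.279 629.375 411.072 274.948   1.571] 303.5059807210605 [ 11.   -5.   -2.1   0.    0.   -0.    2.8 -15.   -0.5   0.   -0.   -0.1
  -3.1 -14.4   2.5   0.   -0.1   0.1]
[540, -53.5, 29] 0.52 [-0.144  0.5    2.381  2.795  0.267 -1.394] 3.410605131648481e-13 | noflip [-0.139  0.472  2.247  0.813  0.11  -2.54 ] 32.93410476013783
[540, -53.5, 29] 0.6 [-0.153  0.517  2.433  2.873  0.413 -1.481] 7.591095720765882e-13 | noflip [-0.139  0.465  2.244  0.818  0.11  -2.54 ] 46.9070455923351
[540, -53.5, 29] 0.7 [-0.164  0.551  2.497  2.915  0.608 -1.538] 1.1368683772161603e-13 | noflip [-0.138  0.455  2.241  0.824  0.11  -2.54 ] 64.38413937230733
[617, -51, 29] 0.52 [-0.116  0.551  2.206  2.611  0.15  -1.179] 3.183231456205249e-12 | noflip [-0.119  0.541  2.12   0.833  0.11  -2.54 ] 21.293214476853187
[617, -51, 29] 0.6 [-0.122  0.56   2.257  2.816  0.284 -1.389] 2.2737367544323206e-13 | noflip [-0.119  0.536  2.117  0.837  0.11  -2.54 ] 35.56386233584038
[617, -51, 29] 0.7 [-0.13   0.581  2.319  2.899  0.463 -1.482] 2.2737367544323206e-13 | noflip [-0.118  0.53   2.113  0.843  0.11  -2.54 ] 
[... 1672 characters left out ...]
flip [-0.133  0.329  2.228  0.829  0.11  -2.54 ] 16.805355222058413
[560, -53, 120] 0.7 [-0.154  0.349  2.36   2.693  0.286 -1.285] 7.459310946700268e-14 | noflip [-0.133  0.321  2.224  0.835  0.11  -2.54 ] 34.30362717678873
[450, -53, 150] 0.52 [-0.183  0.154  2.416  1.051  0.125  0.331] 1.1368683772161603e-13 | noflip [-0.17   0.151  2.405  0.793  0.126 -2.54 ] 3.122988570972857
[450, -53, 150] 0.6 [-0.197  0.155  2.469  2.055  0.148 -0.683] 1.1368683772161603e-13 | noflip [-0.162  0.14   2.408  0.805  0.11  -2.54 ] 15.484010486869074
[450, -53, 150] 0.7 [-0.215  0.168  2.536  2.555  0.294 -1.199] 1.4210854715202004e-13 | noflip [-0.161  0.126  2.405  0.813  0.11  -2.54 ] 32.10642217673244
```

```bash
python3 - <<'E'
s=open('kin.py').read()
s=s.replace("H,L1,L2,d,c=P","H,L1,L2,d,c,b=P").replace("L2*np.sin(s),0,H","L2*np.sin(s),b,H").replace("250,c]","250,c,15]")
s+='''
def path(qg,n,show=12):
    o=ctrl.get_obs(); q=o['qpos']; print('q',q)
    xs=[fk(q+(qg-q)*k/n,P) for k in range(n+1)]
    for (a,A),(b,B) in list(zip(xs,xs[1:]))[:show]:
        print(A.inv().apply(b-a).round(1).tolist(),(A.inv()*B).as_rotvec().round(3).tolist())
'''
open('kin.py','w').write(s)
E
cat > goal.py <<'E'
from kin import *
import sys
if __name__=='__main__':
    print(P,best.cost)
    qg,e=ik(np.array([520,-53,160]),target(.7)@np.diag([-1,-1,1]),[-.15,.2,2.3,2.7,.3,-1.3]); print('goal',qg,e)
    path(qg,int(sys.argv[1]))
E
python3 goal.py 30
```

```text
[114.989 622.692 416.409 266.989   1.571  14.133] 13.443258241804742
goal [-0.209  0.226  2.378  2.317  0.215 -0.947] 3.694822225952521e-13
q [-0.126  0.19   2.165  0.286  0.318 -1.98 ]
[1.8, 3.8, 1.4] [-0.018, -0.003, 0.102]
[1.8, 3.3, 1.3] [-0.017, -0.003, 0.102]
[1.8, 2.8, 1.3] [-0.016, -0.002, 0.102]
[1.8, 2.4, 1.2] [-0.016, -0.002, 0.103]
[1.7, 2.0, 1.1] [-0.015, -0.001, 0.103]
[1.6, 1.6, 1.1] [-0.014, -0.001, 0.103]
[1.4, 1.2, 1.0] [-0.014, -0.001, 0.103]
[1.2, 0.9, 1.0] [-0.013, -0.001, 0.103]
[1.0, 0.6, 0.9] [-0.013, -0.001, 0.103]
[0.7, 0.3, 0.8] [-0.012, -0.001, 0.104]
[0.4, 0.1, 0.8] [-0.012, -0.001, 0.104]
[0.1, -0.1, 0.7] [-0.011, -0.001, 0.104]
```

```bash
python3 -m pendant '{"grip":[1,1,1,1,1,1,1,1,1,1,1,1],"linear":[[1.8,3.8,1.4],[1.8,3.3,1.3],[1.8,2.8,1.3],[1.8,2.4,1.2],[1.7,2,1.1],[1.6,1.6,1.1],[1.4,1.2,1],[1.2,0.9,1],[1,0.6,0.9],[0.7,0.3,0.8],[0.4,0.1,0.8],[0.1,-0.1,0.7]],"angular":[[-0.018,-0.003,0.102],[-0.017,-0.003,0.102],[-0.016,-0.002,0.102],[-0.016,-0.002,0.103],[-0.015,-0.001,0.103],[-0.014,-0.001,0.103],[-0.014,-0.001,0.103],[-0.013,-0.001,0.103],[-0.013,-0.001,0.103],[-0.012,-0.001,0.104],[-0.012,-0.001,0.104],[-0.011,-0.001,0.104]]}'; python3 goal.py 18
```

```text
t: 5.07
ee_pos: [533.1, -4.4, 178.6]
orientation: [1.494, 2.227, 0.642]
ft_force: [-0.3, -0.6, 0.4]
width: 87.8
grasp_force: 0.0
[114.989 622.692 416.409 266.989   1.571  14.133] 13.443258241804742
goal [-0.209  0.226  2.378  2.317  0.215 -0.947] 3.694822225952521e-13
q [-0.179  0.227  2.243  1.15   0.281 -1.63 ]
[0.1, -0.1, 0.1] [-0.011, -0.002, 0.103]
[-0.3, -0.3, 0.1] [-0.011, -0.002, 0.104]
[-0.6, -0.3, 0.0] [-0.011, -0.002, 0.104]
[-0.9, -0.4, -0.0] [-0.011, -0.002, 0.104]
[-1.3, -0.4, -0.1] [-0.01, -0.003, 0.104]
[-1.6, -0.4, -0.1] [-0.01, -0.003, 0.104]
[-1.9, -0.3, -0.2] [-0.01, -0.003, 0.104]
[-2.2, -0.1, -0.2] [-0.01, -0.003, 0.104]
[-2.5, 0.0, -0.3] [-0.01, -0.003, 0.104]
[-2.8, 0.3, -0.3] [-0.011, -0.003, 0.104]
[-3.1, 0.5, -0.4] [-0.011, -0.003, 0.104]
[-3.3, 0.8, -0.4] [-0.011, -0.003, 0.104]
```

Following well. I continue the spin.

```bash
python3 -m pendant '{"grip":[1,1,1,1,1,1,1,1,1,1,1,1],"linear":[[0.1,-0.1,0.1],[-0.3,-0.3,0.1],[-0.6,-0.3,0],[-0.9,-0.4,0],[-1.3,-0.4,-0.1],[-1.6,-0.4,-0.1],[-1.9,-0.3,-0.2],[-2.2,-0.1,-0.2],[-2.5,0,-0.3],[-2.8,0.3,-0.3],[-3.1,0.5,-0.4],[-3.3,0.8,-0.4]],"angular":[[-0.011,-0.002,0.103],[-0.011,-0.002,0.104],[-0.011,-0.002,0.104],[-0.011,-0.002,0.104],[-0.01,-0.003,0.104],[-0.01,-0.003,0.104],[-0.01,-0.003,0.104],[-0.01,-0.003,0.104],[-0.01,-0.003,0.104],[-0.011,-0.003,0.104],[-0.011,-0.003,0.104],[-0.011,-0.003,0.104]]}'; python3 goal.py 7
```

```text
t: 6.07
ee_pos: [525.1, -23.5, 171.5]
orientation: [2.675, 0.952, 1.008]
ft_force: [-0.4, -0.6, 0.3]
width: 87.8
grasp_force: 0.0
[114.989 622.692 416.409 266.989   1.571  14.133] 13.443258241804742
goal [-0.209  0.226  2.378  2.317  0.215 -0.947] 3.694822225952521e-13
q [-0.196  0.243  2.325  1.955  0.237 -1.198]
[-3.1, 0.7, -1.5] [-0.01, -0.002, 0.089]
[-3.2, 1.0, -1.5] [-0.01, -0.002, 0.089]
[-3.3, 1.2, -1.5] [-0.01, -0.002, 0.089]
[-3.4, 1.5, -1.5] [-0.01, -0.002, 0.089]
[-3.4, 1.8, -1.6] [-0.011, -0.002, 0.089]
[-3.4, 2.1, -1.6] [-0.011, -0.001, 0.089]
[-3.4, 2.5, -1.6] [-0.011, -0.001, 0.089]
```

```bash
python3 -m pendant '{"grip":[1,1,1,1,1,1,1,1],"linear":[[-3.1,0.7,-1.5],[-3.2,1,-1.5],[-3.3,1.2,-1.5],[-3.4,1.5,-1.5],[-3.4,1.8,-1.6],[-3.4,2.1,-1.6],[-3.4,2.5,-1.6],[0,0,0]],"angular":[[-0.01,-0.002,0.089],[-0.01,-0.002,0.089],[-0.01,-0.002,0.089],[-0.01,-0.002,0.089],[-0.011,-0.002,0.089],[-0.011,-0.001,0.089],[-0.011,-0.001,0.089],[0,0,0]]}'
sed -i 's/return np.c_\[np.cross(y,z),y,z\]/return np.c_[-np.cross(y,z),-y,z]/' h.py
python3 - <<'E'
from h import *
print(ctrl.get_obs()['qpos']); plan([540,-53.5,60],.65); plan([540,-53.5,29],.65)
E
```

```text
t: 6.73
ee_pos: [504.5, -42.5, 166.8]
orientation: [-2.938, -0.053, -1.071]
ft_force: [-1.1, -1.1, -0.2]
width: 88.0
grasp_force: 0.0
[-0.201  0.231  2.376  2.337  0.214 -0.961]
rot(tool) [-0.001 -0.049 -0.001] lin now-axes [-41.852  12.449 104.354] lin target-axes [-36.719  12.278 106.289]
rot(tool) [-0.001 -0.049 -0.001] lin now-axes [-61.796  12.502 128.086] lin target-axes [-55.479  12.278 130.967]
```

```bash
python3 -m pendant '{"grip":[1,1,1,1,1,1,1,1],"linear":[[-6,2,15],[-6,2,15],[-6,2,15],[-6,2,15],[-6,2,15],[-6,2,15],[-6,0.4,14],[0,0,0]],"angular":[[0,0,0],[0,0,0],[0,0,0],[0,0,0],[0,0,0],[0,0,0],[0,-0.049,0],[0,0,0]]}'
python3 - <<'E'
from h import *
print(ctrl.get_obs()['qpos']); plan([540,-53.5,29],.65)
o=ctrl.get_obs(); im=ctrl.get_image('wrist')[:,:,::-1]; cv2.imwrite('pics/w2.png',im)
np.save('w2.npy',np.r_[o['ee_pos'],o['orientation']])
E
```

```text
t: 7.4
ee_pos: [542.6, -53.2, 59.2]
orientation: [-2.965, -0.063, -0.997]
ft_force: [0.4, -0.3, -1.2]
width: 87.6
grasp_force: 0.0
[-0.203  0.55   2.298  2.725  0.37  -1.376]
rot(tool) [-0.003  0.001  0.005] lin now-axes [-20.296   0.138  22.464] lin target-axes [-20.323   0.173  22.44 ]
```

View pics/w2.png

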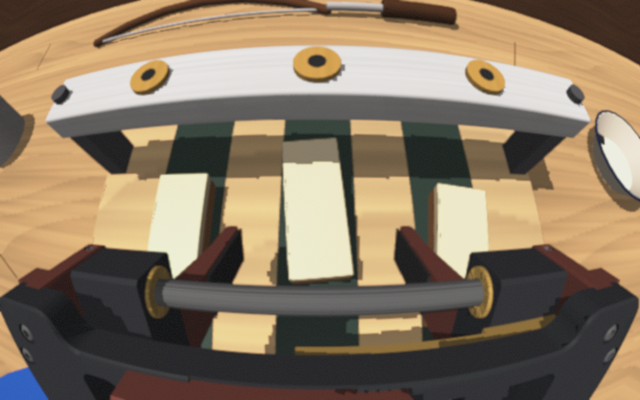

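The wrist view is now upright, with +y at the left. The bushings are at (150,77), (317,64) and (486,76). The middle blank has corners at about (284,140), (337,138), (354,277) and (289,280), and the open fingers straddle it. I refine the jig pose from this.

Run:
```python
from h import *
im=cv2.imread('pics/w2.png'); w=np.load('w2.npy'); o=dict(ee_pos=w[:3],orientation=w[3:])
b=onz('wrist',[[150.5,75],[317,62.5],[485.5,75]],112,o); print('bush',b)
d=b[0]-b[2]; print('yaw',-np.arctan2(d[0],d[1]), 'spacing',np.linalg.norm(d)/2)
hsv=cv2.cvtColor(im,cv2.COLOR_BGR2HSV)
def edges(r,a,b):
    g=cv2.GaussianBlur(im,(3,3),0)[r,a:b].astype(float).sum(1); dd=np.diff(g); return a+dd.argmin()+1,a+dd.argmax()+1
for (a,c) in ((165,248),(262,372),(390,478)):
    for r in (128,133,160,168) if c!=372 else (126,130,200,230,318,330):
        if c==372:
            l=edges(r,262,300)[0] if r<300 else edges(r,262,292)[0]; q=edges(r,335,375)[1]
            if r>300:q=edges(r,340,375)[1]
        else: l,q=edges(r,a,c)
        x=onz('wrist',[[l,r+.5],[q,r+.5]],18,o); print(r,l,q,x.round(1).tolist(),'mid',x.mean(0).round(1),'w',np.ptp(x[:,1]).round(1))
print('mid blank',onz('wrist',[[283,141],[337,138],[355,277],[289,280]],40,o).round(1).tolist())
```

```text
bush [[ 624.801   51.723]
 [ 628.405  -48.626]
 [ 633.136 -149.793]]
yaw 0.04133652928652732 spacing 100.84427937826116
128 177 233 [[650.3, 79.1], [649.0, 24.5]] mid [649.7  51.8] w 54.6
133 176 233 [[644.8, 78.5], [643.8, 23.5]] mid [644.3  51. ] w 55.0
160 169 228 [[617.1, 77.7], [617.4, 23.1]] mid [617.3  50.4] w 54.6
168 167 227 [[609.4, 77.5], [610.1, 22.6]] mid [609.8  50.1] w 54.9
126 285 351 [[651.3, -20.4], [653.6, -75.6]] mid [652.5 -48. ] w 55.2
130 285 351 [[647.2, -20.8], [649.5, -75.5]] mid [648.4 -48.2] w 54.7
200 280 354 [[584.6, -22.8], [586.9, -77.5]] mid [585.7 -50.1] w 54.7
230 279 357 [[561.5, -24.0], [563.9, -79.7]] mid [562.7 -51.9] w 55.6
318 276 359 [[499.4, -26.4], [501.8, -81.9]] mid [500.6 -54.1] w 55.4
330 273 359 [[491.0, -24.9], [493.6, -82.1]] mid [492.3 -53.5] w 57.2
128 402 459 [[655.0, -119.6], [660.9, -174.7]] mid [ 657.9 -147.2] w 55.1
133 403 460 [[649.8, -120.0], [655.4, -174.6]] mid [ 652.6 -147.3] w 54.6
160 407 467 [[623.5, -120.9], [627.7, -176.1]] mid [ 625.6 -148.5] w 55.1
168 408 469 [[616.2, -121.1], [620.1, -176.6]] mid [ 618.1 -148.9] w 55.5
mid blank [[622.5, -23.8], [626.6, -63.0], [527.2, -76.1], [523.7, -35.8]]
```

```bash
sed -i 's/^PSI=.*/PSI=0.040/' h.py; python3 -c "
from h import *
plan([540,-52.5,28.5],.65)"
```

```text
rot(tool) [-0.001 -0.001  0.002] lin now-axes [-21.024  -0.584  23.78 ] lin target-axes [-20.993  -0.568  23.807]
```

Descend, then close.

```bash
python3 -m pendant '{"grip":[1,1,1,1,-1,-1,-1,-1,-1,-1,-1,-1],"linear":[[-7,-0.2,8],[-7,-0.2,8],[-7,-0.2,7.8],[0,0,0],[0,0,0],[0,0,0],[0,0,0],[0,0,0],[0,0,0],[0,0,0],[0,0,0],[0,0,0]],"angular":[[0,0,0.002],[0,0,0],[0,0,0],[0,0,0],[0,0,0],[0,0,0],[0,0,0],[0,0,0],[0,0,0],[0,0,0],[0,0,0],[0,0,0]]}'
python3 - <<'E'
from h import *
plan([540,-52.5,28.5],.65); cv2.imwrite('pics/w3.png',ctrl.get_image('wrist')[:,:,::-1])
E
```

```text
t: 8.45
ee_pos: [539.8, -52.3, 28.5]
orientation: [-2.961, -0.057, -1.0]
ft_force: [-0.6, -0.7, 3.8]
width: 40.1
grasp_force: 29.7
rot(tool) [-0.002 -0.001 -0.002] lin now-axes [0.162 0.186 0.1  ] lin target-axes [0.161 0.186 0.1  ]
```

View pics/w3.png

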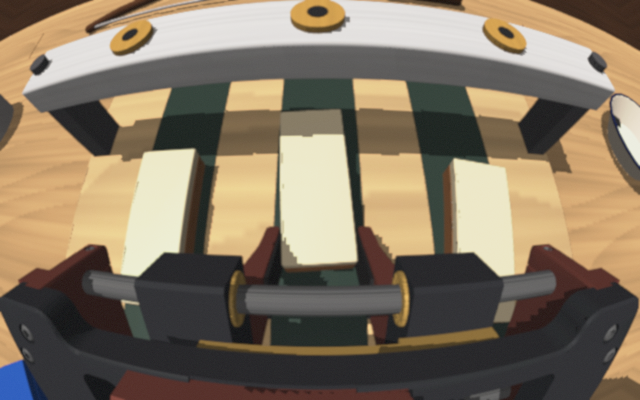

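The blank is gripped and squared, at 40.1 mm opening. It lies centred between the dark strips, with its far end at row ~110. I slide it along the lane.

```bash
python3 -m pendant '{"grip":[-1,-1,-1,-1,-1,-1,-1,-1,-1,-1],"linear":[[4,0,3],[8,0,6.1],[8,0,6.1],[8,0,6.1],[8,0,6.1],[8,0,6.1],[8,0,6.1],[4,0,3],[0,0,0],[0,0,0]],"angular":[[0,0,0],[0,0,0],[0,0,0],[0,0,0],[0,0,0],[0,0,0],[0,0,0],[0,0,0],[0,0,0],[0,0,0]]}'; python3 -c "
from h import *
plan([621,-49.3,28.5],.65)"
```

```text
t: 9.33
ee_pos: [610.6, -49.4, 28.5]
orientation: [-2.961, -0.057, -1.001]
ft_force: [1.3, -0.9, 2.1]
width: 39.8
grasp_force: 29.7
rot(tool) [-0.002 -0.002 -0.002] lin now-axes [8.297 0.316 6.302] lin target-axes [8.309 0.319 6.285]
```

```bash
python3 -m pendant '{"grip":[-1,-1,-1,-1,-1,-1,-1],"linear":[[1,0,0.76],[1,0,0.76],[1,0,0.76],[1,0,0.76],[1,0,0.76],[1,0,0.76],[0,0,0]],"angular":[[0,0,0],[0,0,0],[0,0,0],[0,0,0],[0,0,0],[0,0,0],[0,0,0]]}';python3 -m pendant '{"grip":[-1,-1,-1],"linear":[[1,0,0.76],[1,0,0.76],[0,0,0]],"angular":[[0,0,0],[0,0,0],[0,0,0]]}'
```

```text
t: 9.92
ee_pos: [616.8, -49.3, 28.4]
orientation: [-2.962, -0.056, -0.999]
ft_force: [-3.4, 0.1, 4.9]
width: 40.0
grasp_force: 29.7
t: 10.17
ee_pos: [619.2, -49.1, 28.4]
orientation: [-2.962, -0.056, -0.998]
ft_force: [-3.4, 0.7, 5.4]
width: 40.2
grasp_force: 29.7
```

```bash
for i in 1; do python3 -m pendant '{"grip":[-1,-1,-1],"linear":[[0.8,0,0.61],[0.8,0,0.61],[0,0,0]],"angular":[[0,0,0],[0,0,0],[0,0,0]]}'; done; python3 -m pendant '{"grip":[-1,-1],"linear":[[0.8,0,0.61],[0,0,0]],"angular":[[0,0,0],[0,0,0]]}'
```

```text
t: 10.42
ee_pos: [619.3, -49.1, 28.3]
orientation: [-2.963, -0.056, -0.995]
ft_force: [-14.3, -1.1, 17.5]
width: 40.3
grasp_force: 30.0
t: 10.58
ee_pos: [619.5, -49.0, 28.3]
orientation: [-2.964, -0.056, -0.994]
ft_force: [-19.2, -2.0, 22.4]
width: 40.2
grasp_force: 30.2
```

```bash
python3 -m pendant '{"grip":[-1,-1],"linear":[[0.8,0,0.61],[0,0,0]],"angular":[[0,0,0],[0,0,0]]}'; python3 -m pendant '{"grip":[-1,-1],"linear":[[0.8,0,0.61],[0,0,0]],"angular":[[0,0,0],[0,0,0]]}'
```

```text
t: 10.75
ee_pos: [619.6, -49.0, 28.1]
orientation: [-2.964, -0.057, -0.992]
ft_force: [-23.2, -2.5, 27.0]
width: 40.1
grasp_force: 30.4
t: 10.92
ee_pos: [619.8, -48.9, 27.9]
orientation: [-2.965, -0.057, -0.99]
ft_force: [-25.5, -2.2, 28.6]
width: 40.2
grasp_force: 30.5
```

Contact with the stop came at TCP x≈619.3, and the press is now 25 N. I release, draw back along the tool axis, and work out the move to the right blank.

```bash
python3 -m pendant '{"grip":[-1,1,1,1,1,1,1,1,1,1],"linear":[[-2,0,-1.5],[0,0,0],[0,0,0],[0,0,0],[0,0,-10],[0,0,-20],[0,0,-20],[0,0,-20],[0,0,0],[0,0,0]],"angular":[[0,0,0],[0,0,0],[0,0,0],[0,0,0],[0,0,0],[0,0,0],[0,0,0],[0,0,0],[0,0,0],[0,0,0]]}'
python3 - <<'E'
from h import *
w=np.load('w2.npy'); o=dict(ee_pos=w[:3],orientation=w[3:])
print(onz('wrist',[[436,184],[487,190],[160,175],[208,174]],40,o).round(1).tolist())
plan([508,-153.9,65],.65);plan([508,-153.9,28.5],.65)
E
```

```text
t: 11.75
ee_pos: [580.5, -51.0, 85.2]
orientation: [-2.961, -0.057, -1.003]
ft_force: [0.4, -0.1, -1.2]
width: 87.9
grasp_force: 0.0
[[592.9, -134.4], [590.5, -176.6], [592.5, 68.5], [594.0, 28.3]]
rot(tool) [-0.001 -0.003 -0.002] lin now-axes [-72.834 100.008 -30.575] lin target-axes [-73.142  99.896 -30.204]
rot(tool) [-0.001 -0.003 -0.002] lin now-axes [-95.012 100.099  -1.585] lin target-axes [-95.231  99.896  -1.147]
```

```bash
python3 -m pendant '{"grip":[1,1,1,1,1,1,1,1],"linear":[[-12,17,-5],[-12,17,-5],[-12,17,-5],[-12,17,-5],[-13,16,-5],[-12,16,-5],[0,0,0],[0,0,0]],"angular":[[0,0,0],[0,0,0],[0,0,0],[0,0,0],[0,0,0],[0,0,0],[0,0,0],[0,0,0]]}'
python3 - <<'E'
from h import *
plan([507,-153.9,28.5],.65)
o=ctrl.get_obs(); im=ctrl.get_image('wrist')[:,:,::-1]; cv2.imwrite('pics/w4.png',im)
np.save('w4.npy',np.r_[o['ee_pos'],o['orientation']])
E
```

```text
t: 12.42
ee_pos: [508.1, -154.7, 62.7]
orientation: [-2.962, -0.053, -0.999]
ft_force: [0.4, -0.1, 0.6]
width: 88.0
grasp_force: 0.0
rot(tool) [-0.001 -0.001 -0.005] lin now-axes [-21.533  -0.671  26.577] lin target-axes [-21.511  -0.795  26.591]
```

View pics/w4.png

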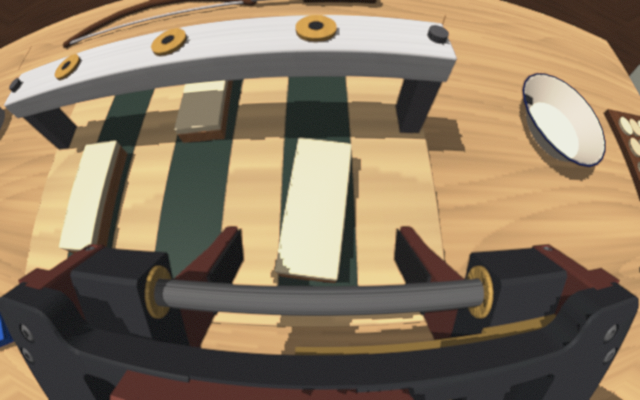

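The middle blank now sits under the bridge, its near end at row ~130. The right blank spans (298,139) to (340,280) and lies between the open fingers. I go down and grip it.

```bash
python3 - <<'E'
from h import *
w=np.load('w4.npy'); o=dict(ee_pos=w[:3],orientation=w[3:])
print(onz('wrist',[[176,129],[222,133],[298,139],[352,141],[340,280],[277,273]],40,o).round(1).tolist())
E
python3 -m pendant '{"grip":[1,1,1,1,-1,-1,-1,-1,-1,-1,-1],"linear":[[-7.2,-0.2,9],[-7.2,-0.2,9],[-7.1,-0.3,8.6],[0,0,0],[0,0,0],[0,0,0],[0,0,0],[0,0,0],[0,0,0],[0,0,0],[0,0,0]],"angular":[[0,0,-0.005],[0,0,0],[0,0,0],[0,0,0],[0,0,0],[0,0,0],[0,0,0],[0,0,0],[0,0,0],[0,0,0],[0,0,0]]}'
python3 -c "
from h import *
plan([507,-153.9,28.5],.65)"
```

```text
[[603.4, -33.2], [598.0, -75.7], [592.6, -136.1], [592.3, -176.2], [491.0, -168.4], [493.8, -128.9]]
t: 13.38
ee_pos: [507.0, -153.1, 29.5]
orientation: [-2.963, -0.064, -1.001]
ft_force: [-0.8, 0.3, 0.1]
width: 44.6
grasp_force: 0.3
rot(tool) [-0.002 -0.001  0.003] lin now-axes [-0.596  0.832  0.776] lin target-axes [-0.593  0.832  0.778]
```

```bash
python3 -m pendant '{"grip":[-1,-1,-1,-1],"linear":[[0,0,0],[0,0,0],[0,0,0],[0,0,0]],"angular":[[0,0,0],[0,0,0],[0,0,0],[0,0,0]]}'
python3 -m pendant '{"grip":[-1,-1,-1,-1,-1,-1,-1,-1,-1,-1,-1,-1],"linear":[[4,0.2,3],[9,0.3,6.9],[9,0.3,6.9],[9,0,6.9],[9,0,6.9],[9,0,6.9],[9,0,6.9],[9,0,6.9],[9,0,6.9],[5,0,3.8],[3,0,2.3],[0,0,0]],"angular":[[0,0,0.001],[0,0,0.001],[0,0,0.001],[0,0,0],[0,0,0],[0,0,0],[0,0,0],[0,0,0],[0,0,0],[0,0,0],[0,0,0],[0,0,0]]}'
python3 -c "
from h import *
plan([625,-149.2,28.5],.65)"
```

```text
t: 13.72
ee_pos: [507.0, -153.0, 29.4]
orientation: [-2.963, -0.064, -1.001]
ft_force: [-2.7, 0.5, 4.0]
width: 40.2
grasp_force: 29.7
t: 14.72
ee_pos: [613.7, -149.5, 29.4]
orientation: [-2.961, -0.06, -1.002]
ft_force: [2.1, -0.5, 2.3]
width: 40.1
grasp_force: 29.7
rot(tool) [-0.002 -0.003  0.   ] lin now-axes [8.457 0.186 7.564] lin target-axes [8.477 0.17  7.542]
```

```bash
python3 -m pendant '{"grip":[-1,-1,-1,-1,-1,-1,-1],"linear":[[1,0,0.76],[1,0,0.76],[1,0,0.76],[1,0,0.76],[1,0,0.76],[1,0,0.76],[0,0,0]],"angular":[[0,0,0],[0,0,0],[0,0,0],[0,0,0],[0,0,0],[0,0,0],[0,0,0]]}';python3 -m pendant '{"grip":[-1,-1,-1],"linear":[[1,0,0.76],[1,0,0.76],[0,0,0]],"angular":[[0,0,0],[0,0,0],[0,0,0]]}'
```

```text
t: 15.3
ee_pos: [619.7, -149.2, 29.4]
orientation: [-2.962, -0.059, -1.0]
ft_force: [-5.9, -0.5, 9.1]
width: 40.2
grasp_force: 29.8
t: 15.55
ee_pos: [622.2, -149.1, 29.3]
orientation: [-2.962, -0.059, -1.0]
ft_force: [-4.7, 0.0, 9.2]
width: 39.8
grasp_force: 29.8
```

```bash
python3 -m pendant '{"grip":[-1,-1,-1],"linear":[[0.8,0,0.61],[0.8,0,0.61],[0,0,0]],"angular":[[0,0,0],[0,0,0],[0,0,0]]}'; python3 -m pendant '{"grip":[-1,-1,-1],"linear":[[0.8,0,0.61],[0.8,0,0.61],[0,0,0]],"angular":[[0,0,0],[0,0,0],[0,0,0]]}'
```

```text
t: 15.8
ee_pos: [622.7, -149.1, 29.3]
orientation: [-2.963, -0.058, -0.997]
ft_force: [-14.8, 0.0, 19.8]
width: 40.3
grasp_force: 30.1
t: 16.05
ee_pos: [623.0, -149.1, 29.0]
orientation: [-2.964, -0.055, -0.994]
ft_force: [-23.5, -0.4, 27.2]
width: 40.2
grasp_force: 30.5
```

```bash
python3 -m pendant '{"grip":[-1,1,1,1,1,1,1,1,1,1],"linear":[[-2,0,-1.5],[0,0,0],[0,0,0],[0,0,0],[0,0,-10],[0,0,-20],[0,0,-20],[0,0,-20],[0,0,0],[0,0,0]],"angular":[[0,0,0],[0,0,0],[0,0,0],[0,0,0],[0,0,0],[0,0,0],[0,0,0],[0,0,0],[0,0,0],[0,0,0]]}'
python3 -c "
from h import *
plan([508,46.3,65],.65)"
```

```text
t: 16.88
ee_pos: [582.2, -151.0, 85.2]
orientation: [-2.962, -0.06, -1.002]
ft_force: [0.8, -0.3, -0.2]
width: 87.6
grasp_force: 0.0
rot(tool) [-0.001 -0.002  0.   ] lin now-axes [ -64.919 -200.188  -23.913] lin target-axes [ -64.975 -200.156  -24.034]
```

```bash
python3 -m pendant '{"grip":[1,1,1,1,1,1,1,1,1,1,1],"linear":[[-7,-22,-2.7],[-7,-22,-2.7],[-7,-22,-2.7],[-7,-22,-2.7],[-7,-22,-2.7],[-7,-22,-2.7],[-7,-22,-2.7],[-7,-22,-2.7],[-9,-24,-2.4],[0,0,0],[0,0,0]],"angular":[[0,0,0],[0,0,0],[0,0,0],[0,0,0],[0,0,0],[0,0,0],[0,0,0],[0,0,0],[0,0,0],[0,0,0],[0,0,0]]}'
python3 - <<'E'
from h import *
plan([508,46.3,28.5],.65); print(ctrl.get_obs()['qpos'])
o=ctrl.get_obs(); im=ctrl.get_image('wrist')[:,:,::-1]; cv2.imwrite('pics/w5.png',im)
np.save('w5.npy',np.r_[o['ee_pos'],o['orientation']])
E
```

```text
t: 17.8
ee_pos: [507.4, 47.8, 63.6]
orientation: [-2.962, -0.065, -0.997]
ft_force: [-0.1, -0.8, 1.1]
width: 88.2
grasp_force: 0.0
rot(tool) [-0.004  0.001  0.002] lin now-axes [-20.771   1.602  28.291] lin target-axes [-20.783   1.549  28.285]
[ 0.085  0.525  2.376  3.201  0.409 -1.592]
```

View pics/w5.png

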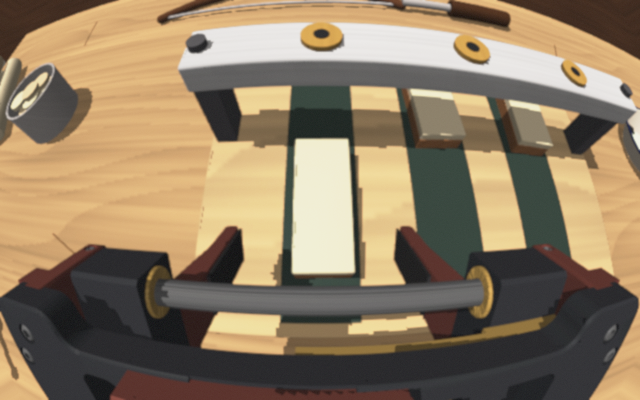

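The left blank spans (295,138) to (355,275) and is nearly straight between the fingers. The other two blanks sit even under the bridge. I grip this one.

```bash
python3 -m pendant '{"grip":[1,1,1,1,-1,-1,-1,-1,-1,-1,-1,-1],"linear":[[-7,0.5,9.4],[-7,0.5,9.4],[-6.8,0.6,9.4],[0,0,0],[0,0,0],[0,0,0],[0,0,0],[0,0,0],[0,0,0],[0,0,0],[0,0,0],[0,0,0]],"angular":[[-0.002,0,0.001],[-0.002,0,0.001],[0,0,0],[0,0,0],[0,0,0],[0,0,0],[0,0,0],[0,0,0],[0,0,0],[0,0,0],[0,0,0],[0,0,0]]}'
python3 -m pendant '{"grip":[-1,-1],"linear":[[0,0,0],[0,0,0]],"angular":[[0,0,0],[0,0,0]]}'
python3 -c "
from h import *
plan([508,46.3,28.5],.65)"
```

```text
t: 18.85
ee_pos: [508.2, 44.9, 29.9]
orientation: [-2.965, -0.055, -1.002]
ft_force: [-0.3, -0.5, 1.5]
width: 40.0
grasp_force: 29.9
t: 19.02
ee_pos: [508.2, 44.9, 29.9]
orientation: [-2.965, -0.055, -1.002]
ft_force: [-0.3, 0.1, 3.7]
width: 39.7
grasp_force: 29.9
rot(tool) [ 0.002 -0.002 -0.002] lin now-axes [-0.968 -1.425  0.994] lin target-axes [-0.963 -1.425  0.999]
```

```bash
python3 -m pendant '{"grip":[-1,-1,-1,-1,-1,-1,-1,-1,-1,-1,-1,-1],"linear":[[4,-0.3,3],[9,-0.4,6.9],[9,-0.4,6.9],[9,-0.3,6.9],[9,0,6.9],[9,0,6.9],[9,0,6.9],[9,0,6.9],[6,0,4.6],[3,0,2.3],[0,0,0],[0,0,0]],"angular":[[0.001,0,-0.001],[0.001,0,-0.001],[0,0,0],[0,0,0],[0,0,0],[0,0,0],[0,0,0],[0,0,0],[0,0,0],[0,0,0],[0,0,0],[0,0,0]]}'
python3 -m pendant '{"grip":[-1,-1,-1,-1,-1,-1],"linear":[[1,0,0.76],[1,0,0.76],[1,0,0.76],[1,0,0.76],[1,0,0.76],[0,0,0]],"angular":[[0,0,0],[0,0,0],[0,0,0],[0,0,0],[0,0,0],[0,0,0]]}'
python3 -c "
from h import *
plan([616,50.6,28.5],.65)"
```

```text
t: 20.02
ee_pos: [604.4, 50.0, 29.8]
orientation: [-2.963, -0.059, -1.003]
ft_force: [2.3, -0.6, 2.3]
width: 39.7
grasp_force: 30.0
t: 20.52
ee_pos: [608.9, 50.2, 29.7]
orientation: [-2.964, -0.059, -1.0]
ft_force: [-6.5, -0.7, 11.5]
width: 39.9
grasp_force: 30.0
rot(tool) [-0.    -0.001 -0.   ] lin now-axes [ 4.91  -0.121  5.287] lin target-axes [ 4.914 -0.12   5.284]
```

```bash
python3 -m pendant '{"grip":[-1,-1,-1,-1],"linear":[[1,0,0.76],[1,0,0.76],[1,0,0.76],[0,0,0]],"angular":[[0,0,0],[0,0,0],[0,0,0],[0,0,0]]}';  python3 -m pendant '{"grip":[-1,-1,-1],"linear":[[0.8,0,0.61],[0.8,0,0.61],[0,0,0]],"angular":[[0,0,0],[0,0,0],[0,0,0]]}'
```

```text
t: 20.85
ee_pos: [612.7, 50.3, 29.7]
orientation: [-2.964, -0.059, -1.0]
ft_force: [-6.6, 0.4, 11.2]
width: 39.7
grasp_force: 30.0
t: 21.1
ee_pos: [614.6, 50.4, 29.8]
orientation: [-2.964, -0.059, -1.0]
ft_force: [-7.0, -0.5, 12.2]
width: 39.9
grasp_force: 30.0
```

```bash
python3 -m pendant '{"grip":[-1,-1,-1],"linear":[[0.8,0,0.61],[0.8,0,0.61],[0,0,0]],"angular":[[0,0,0],[0,0,0],[0,0,0]]}';  python3 -m pendant '{"grip":[-1,-1,-1],"linear":[[0.8,0,0.61],[0.8,0,0.61],[0,0,0]],"angular":[[0,0,0],[0,0,0],[0,0,0]]}'
```

```text
t: 21.35
ee_pos: [615.9, 50.5, 29.7]
orientation: [-2.964, -0.059, -0.999]
ft_force: [-11.2, -1.4, 16.7]
width: 39.5
grasp_force: 30.0
t: 21.6
ee_pos: [616.1, 50.5, 29.5]
orientation: [-2.966, -0.06, -0.995]
ft_force: [-19.5, -0.6, 25.3]
width: 39.5
grasp_force: 30.0
```

All three have met the stop. I release, draw back, and check from the middle.

```bash
python3 -m pendant '{"grip":[-1,1,1,1,1,1,1,1,1,1,1,1],"linear":[[-2,0,-1.5],[0,0,0],[0,0,0],[0,0,0],[0,0,-10],[0,0,-20],[0,0,-20],[0,0,-20],[-12,25,0],[-12,25,0],[-12,25,0],[-12,25,0]],"angular":[[0,0,0],[0,0,0],[0,0,0],[0,0,0],[0,0,0],[0,0,0],[0,0,0],[0,0,0],[0,0,0],[0,0,0],[0,0,0],[0,0,0]]}'
python3 -m pendant '{"grip":[1,1,1],"linear":[[-7,0,0],[0,0,0],[0,0,0]],"angular":[[0,0,0],[0,0,0],[0,0,0]]}'
python3 - <<'E'
from h import *
o=ctrl.get_obs(); im=ctrl.get_image('wrist')[:,:,::-1]; cv2.imwrite('pics/w6.png',im)
np.save('w6.npy',np.r_[o['ee_pos'],o['orientation']])
s=ctrl.get_image('side')[:,:,::-1]; t=ctrl.get_image('top')[:,:,::-1]; cv2.imwrite('pics/s6.png',s)
a=cv2.resize(im[40:200,100:540],(800,290),interpolation=2)
b=cv2.resize(s[150:270,280:420],(350,300),interpolation=2); c=cv2.resize(t[135:240,255:405],(430,300),interpolation=2)
cv2.imwrite('pics/chk.png',np.vstack([a,np.hstack([b,c,np.zeros((300,20,3),np.uint8)])]))
E
```

```text
t: 22.6
ee_pos: [540.0, -53.0, 56.4]
orientation: [-2.963, -0.061, -1.001]
ft_force: [-0.3, -0.2, -0.5]
width: 88.2
grasp_force: 0.0
t: 22.85
ee_pos: [534.8, -52.8, 51.7]
orientation: [-2.964, -0.057, -1.0]
ft_force: [0.1, 1.1, -0.0]
width: 87.9
grasp_force: 0.0
```

View pics/chk.png

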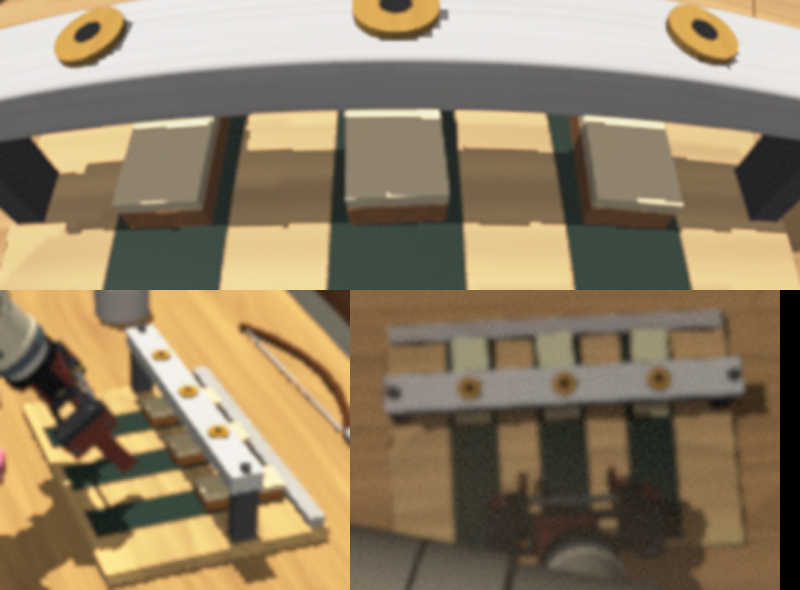

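The check picture shows all three blanks under the bridge with their near ends in an even row (crop row ~207). In the top view their far ends reach the stop bar. I check the numbers.

Run:
```python
from h import *
w=np.load('w6.npy'); o=dict(ee_pos=w[:3],orientation=w[3:])
im=cv2.imread('pics/w6.png'); g=cv2.GaussianBlur(im,(3,3),0).astype(int)
c=np.array([[113,207],[206,210],[345,207],[448,205],[590,209],[684,206]])/[800/440,290/160]+[100,40]
for k in range(0,6,2):
    x=onz('wrist',c[k:k+2],40,o); d=x[0]-x[1]; u=np.array([1,.04]);v=np.array([-.04,1])
    m=x.mean(0)-[657.5,-47.8]; print('near end jig x,y',(m@u).round(1),(m@v).round(1),'yaw rel',(-np.arctan2(d[0],d[1])-.04).round(3),'w',np.linalg.norm(d).round(1))
# lane edges just before blanks (full-res row 175,190)
for r in (172,185):
    row=g[r].sum(1); print(r,[(i) for i in range(120,520) if abs(row[i+1]-row[i-1])>110])
    b=(row<300).astype(int)[120:520]; e=np.where(np.diff(b))[0]+121
    x=onz('wrist',[[q,r+.5] for q in e],18,o)-[657.5,-47.8]; print(e,(x@v).round(1))
# blank side edges relative to own lane, along rows on top face
row=140
print([(i,g[row,i].tolist()) for i in (168,195,218,290,300,345,348,420,425,430,472)])
```

```text
near end jig x,y -55.7 95.9 yaw rel -0.08 w 43.0
near end jig x,y -57.0 0.3 yaw rel 0.02 w 38.7
near end jig x,y -55.6 -96.9 yaw rel 0.076 w 43.5
172 [161, 162, 163, 223, 224, 225, 279, 280, 281, 282, 354, 355, 356, 411, 412, 413, 473, 474, 475]
[163 223 282 355 413 474] [ 126.4   73.1   27.2  -27.1  -72.2 -126.2]
185 [158, 159, 160, 221, 222, 223, 279, 280, 281, 354, 355, 356, 357, 413, 414, 415, 476, 477, 478]
[160 222 281 355 415 477] [ 126.6   72.5   27.4  -26.6  -72.4 -126.3]
[(168, [109, 131, 143]), (195, [109, 132, 143]), (218, [32, 45, 63]), (290, [88, 106, 114]), (300, [109, 132, 143]), (345, [99, 119, 129]), (348, [44, 49, 45]), (420, [31, 44, 61]), (425, [70, 85, 94]), (430, [109, 131, 143]), (472, [100, 124, 139])]
```

Run:
```python
from h import *
w=np.load('w6.npy'); o=dict(ee_pos=w[:3],orientation=w[3:])
im=cv2.imread('pics/w6.png'); hsv=cv2.cvtColor(im,cv2.COLOR_BGR2HSV); print(hsv[140,195],hsv[140,255],hsv[148,250])
m=cv2.inRange(hsv,(10,0,110),(45,82,255)); m[:101]=0;m[156:]=0
m=cv2.morphologyEx(m,cv2.MORPH_OPEN,np.ones((3,3)))
u=np.array([1,.04]);v=np.array([-.04,1])
for c in cv2.findContours(m,0,1)[0]:
    if cv2.contourArea(c)<800: continue
    x,y,ww,h=cv2.boundingRect(c); rows=np.arange(y+8,y+h-8)
    if x<130 or x+ww>520: continue
    L=np.array([[np.where(m[r,x:x+ww])[0][0]+x,r+.5] for r in rows]);R=np.array([[np.where(m[r,x:x+ww])[0][-1]+x+1,r+.5] for r in rows])
    cols=np.arange(x+12,x+ww-14); B=np.array([[q+.5,np.where(m[y:y+h,q])[0][-1]+y+1] for q in cols])
    f=lambda p:(lambda X:np.c_[X@u,X@v])(onz('wrist',p,40,o)-[657.5,-47.8])
    l,r,b=f(L),f(R),f(B); fl,fr,fb=(np.polyfit(a[:,0],a[:,1],1) for a in (l,r,b[:,::-1]))
    print((x,y,ww,h),'edges y',np.median(l[:,1]).round(1),np.median(r[:,1]).round(1),'mid',((np.median(l[:,1])+np.median(r[:,1]))/2).round(1),'yaw L,R',fl[0].round(3),fr[0].round(3),'end x',np.median(b[:,0]).round(1),'end yaw',-fb[0].round(3))
```

```text
[ 20  61 143] [ 18 100 123] [ 17  99 116]
(419, 103, 57, 53) edges y -79.7 -119.5 mid -99.6 yaw L,R -0.056 -0.018 end x -55.8 end yaw -0.053
(162, 103, 56, 53) edges y 118.1 78.7 mid 98.4 yaw L,R -0.03 0.008 end x -56.7 end yaw -0.046
(289, 101, 58, 53) edges y 20.4 -18.8 mid 0.8 yaw L,R 0.046 0.05 end x -55.8 end yaw 0.07
```

Laterally they are within about 1 mm, but the middle and right blanks keep some yaw (about +0.05 and -0.04). I square each one by pushing its near end centrally with shut fingers against the stop.

```bash
python3 -m pendant '{"grip":[-1,-1,-1,-1,-1,-1,-1,-1,-1],"linear":[[0,0,0],[0,0,0],[0,0,0],[0,0,0],[0,0,0],[0,0,0],[0,0,0],[0,0,0],[0,0,0]],"angular":[[0,0,0],[0,0,0],[0,0,0],[0,0,0],[0,0,0],[0,0,0],[0,0,0],[0,0,0],[0,0,0]]}'
python3 -c "
from h import *
plan([582,-50.8,27],.65)"
```

```text
t: 23.75
ee_pos: [535.1, -52.9, 51.7]
orientation: [-2.964, -0.059, -1.001]
ft_force: [-0.0, -0.1, -0.4]
width: 31.2
grasp_force: 0.0
rot(tool) [ 0.    -0.001 -0.   ] lin now-axes [22.364 -0.229 48.109] lin target-axes [22.419 -0.216 48.083]
```

```bash
python3 -m pendant '{"grip":[-1,-1,-1,-1,-1,-1,-1],"linear":[[0,0,6],[4,0,8],[4,0,8],[5,0,9],[5,0,9],[4.4,0,8],[0,0,0]],"angular":[[0,0,0],[0,0,0],[0,0,0],[0,0,0],[0,0,0],[0,0,0],[0,0,0]]}'
python3 -m pendant '{"grip":[-1,-1,-1,-1],"linear":[[3.2,0,2.4],[3.2,0,2.4],[1.6,0,1.2],[0,0,0]],"angular":[[0,0,0],[0,0,0],[0,0,0],[0,0,0]]}'
python3 -m pendant '{"grip":[-1,-1,-1,-1],"linear":[[1,0,0.76],[1,0,0.76],[1,0,0.76],[0,0,0]],"angular":[[0,0,0],[0,0,0],[0,0,0],[0,0,0]]}'
```

```text
t: 24.33
ee_pos: [584.3, -50.9, 26.7]
orientation: [-2.963, -0.06, -1.003]
ft_force: [0.0, 0.3, 0.5]
width: 0.4
grasp_force: 0.0
t: 24.67
ee_pos: [592.5, -50.6, 27.6]
orientation: [-2.963, -0.059, -1.002]
ft_force: [0.5, -0.1, -0.4]
width: 0.3
grasp_force: 0.0
t: 25.0
ee_pos: [596.0, -50.5, 27.4]
orientation: [-2.964, -0.059, -1.001]
ft_force: [0.1, 0.4, -0.2]
width: 0.3
grasp_force: 0.0
```

```bash
python3 -m pendant '{"grip":[-1,-1,-1,-1],"linear":[[1,0,0.76],[1,0,0.76],[1,0,0.76],[0,0,0]],"angular":[[0,0,0],[0,0,0],[0,0,0],[0,0,0]]}'
python3 -m pendant '{"grip":[-1,-1,-1],"linear":[[1,0,0.76],[1,0,0.76],[0,0,0]],"angular":[[0,0,0],[0,0,0],[0,0,0]]}'
```

```text
t: 25.33
ee_pos: [597.9, -50.2, 26.6]
orientation: [-2.965, -0.058, -0.996]
ft_force: [-6.3, 0.3, 3.9]
width: 0.3
grasp_force: 3.2
t: 25.58
ee_pos: [598.4, -50.0, 25.6]
orientation: [-2.967, -0.058, -0.99]
ft_force: [-9.2, 1.5, -0.3]
width: 0.6
grasp_force: 9.2
```

```bash
python3 -m pendant '{"grip":[-1,-1,-1],"linear":[[1,0,0.76],[1,0,0.76],[0,0,0]],"angular":[[0,0,0],[0,0,0],[0,0,0]]}'
```

```text
t: 25.83
ee_pos: [598.7, -49.7, 24.7]
orientation: [-2.969, -0.058, -0.984]
ft_force: [-18.2, 0.1, 7.1]
width: 0.5
grasp_force: 14.0
```

```bash
python3 -m pendant '{"grip":[-1,-1,-1,-1,-1,-1,-1,-1],"linear":[[-6,0,-4.6],[-8,2,-6],[0,20,-3],[0,20,-2],[0,20,0],[0,20,0],[0,18,0],[0,0,0]],"angular":[[0,0,0],[0,0,0],[0,0,0],[0,0,0],[0,0,0],[0,0,0],[0,0,0],[0,0,0]]}'
python3 -c "
from h import *
plan([596,-150.2,27],.65)"
```

```text
t: 26.5
ee_pos: [588.7, -154.0, 31.7]
orientation: [-2.964, -0.055, -1.004]
ft_force: [-0.0, 0.1, 0.1]
width: 0.3
grasp_force: 0.0
rot(tool) [ 0.002 -0.003 -0.002] lin now-axes [ 3.042 -3.496  8.253] lin target-axes [ 3.077 -3.468  8.251]
```

```bash
python3 -m pendant '{"grip":[-1,-1,-1,-1],"linear":[[0,-1.5,4],[1.5,-2,2],[1.5,0,2.2],[0,0,0]],"angular":[[0,0,-0.002],[0.002,0,0],[0,0,0],[0,0,0]]}'
python3 -m pendant '{"grip":[-1,-1,-1,-1,-1],"linear":[[1,0,0.76],[1,0,0.76],[1,0,0.76],[1,0,0.76],[0,0,0]],"angular":[[0,0,0],[0,0,0],[0,0,0],[0,0,0],[0,0,0]]}'
python3 -m pendant '{"grip":[-1,-1,-1],"linear":[[1,0,0.76],[1,0,0.76],[0,0,0]],"angular":[[0,0,0],[0,0,0],[0,0,0]]}'
```

```text
t: 26.83
ee_pos: [595.6, -145.7, 26.2]
orientation: [-2.962, -0.065, -1.0]
ft_force: [-0.7, 0.5, 0.8]
width: 0.5
grasp_force: 0.0
t: 27.25
ee_pos: [600.5, -146.7, 26.6]
orientation: [-2.962, -0.063, -1.001]
ft_force: [0.2, -0.2, -0.0]
width: 0.4
grasp_force: 0.0
t: 27.5
ee_pos: [602.0, -146.7, 26.2]
orientation: [-2.963, -0.062, -0.998]
ft_force: [-3.7, -0.9, 2.9]
width: 0.1
grasp_force: 2.1
```

```bash
python3 -m pendant '{"grip":[-1,-1,-1],"linear":[[1,0,0.76],[1,0,0.76],[0,0,0]],"angular":[[0,0,0],[0,0,0],[0,0,0]]}'
```

```text
t: 27.75
ee_pos: [602.5, -146.6, 25.1]
orientation: [-2.966, -0.06, -0.992]
ft_force: [-10.3, -1.8, 2.3]
width: 0.2
grasp_force: 7.7
```

```bash
python3 -m pendant '{"grip":[-1,-1,-1],"linear":[[1,0,0.76],[1,0,0.76],[0,0,0]],"angular":[[0,0,0],[0,0,0],[0,0,0]]}'; python3 -m pendant '{"grip":[-1,-1,-1,-1,-1,-1,-1,-1,-1,-1,-1,-1],"linear":[[-6,0,-4.6],[-8,0,-6],[0,-20,-2],[0,-20,-2],[0,-20,0],[0,-20,0],[0,-20,0],[0,-20,0],[0,-20,0],[0,-20,0],[0,-20,0],[0,-20,0]],"angular":[[0,0,0],[0,0,0],[0,0,0],[0,0,0],[0,0,0],[0,0,0],[0,0,0],[0,0,0],[0,0,0],[0,0,0],[0,0,0],[0,0,0]]}'
python3 -m pendant '{"grip":[-1,-1],"linear":[[0,0,0],[0,0,0]],"angular":[[0,0,0],[0,0,0]]}'
python3 -c "
from h import *
plan([588,49.6,27.5],.65)"
```

```text
t: 28.0
ee_pos: [602.8, -146.5, 24.2]
orientation: [-2.968, -0.059, -0.986]
ft_force: [-18.1, -3.7, 6.8]
width: 0.3
grasp_force: 12.6
t: 29.0
ee_pos: [579.2, 53.2, 29.9]
orientation: [-2.963, -0.063, -1.001]
ft_force: [-0.2, -0.4, -0.6]
width: 0.6
grasp_force: 0.0
t: 29.17
ee_pos: [579.3, 53.3, 29.9]
orientation: [-2.962, -0.066, -1.001]
ft_force: [0.8, 0.3, 0.3]
width: 0.8
grasp_force: 0.0
rot(tool) [-0.003 -0.002  0.003] lin now-axes [5.358 4.064 7.082] lin target-axes [5.385 4.024 7.084]
```

```bash
python3 -m pendant '{"grip":[-1,-1,-1,-1],"linear":[[1.5,1.6,2.5],[2,1.4,2.5],[2,0.8,2.1],[0,0,0]],"angular":[[0,0,0],[0,0,0],[0,0,0],[0,0,0]]}'
python3 -m pendant '{"grip":[-1,-1,-1,-1,-1],"linear":[[1,0,0.76],[1,0,0.76],[1,0,0.76],[1,0,0.76],[0,0,0]],"angular":[[0,0,0],[0,0,0],[0,0,0],[0,0,0],[0,0,0]]}'
python3 -m pendant '{"grip":[-1,-1,-1],"linear":[[1,0,0.76],[1,0,0.76],[0,0,0]],"angular":[[0,0,0],[0,0,0],[0,0,0]]}'
```

```text
t: 29.5
ee_pos: [589.1, 47.8, 27.5]
orientation: [-2.963, -0.06, -1.002]
ft_force: [0.9, 0.1, -0.4]
width: 0.2
grasp_force: 0.0
t: 29.92
ee_pos: [593.3, 49.3, 27.4]
orientation: [-2.963, -0.063, -1.0]
ft_force: [-0.8, 0.0, 0.8]
width: 0.5
grasp_force: 0.1
t: 30.17
ee_pos: [594.3, 49.4, 26.9]
orientation: [-2.964, -0.063, -0.997]
ft_force: [-4.6, -0.2, 3.2]
width: 0.7
grasp_force: 2.5
```

```bash
python3 -m pendant '{"grip":[-1,-1,-1],"linear":[[1,0,0.76],[1,0,0.76],[0,0,0]],"angular":[[0,0,0],[0,0,0],[0,0,0]]}'
```

```text
t: 30.42
ee_pos: [594.6, 49.4, 26.2]
orientation: [-2.966, -0.063, -0.991]
ft_force: [-11.6, -0.1, 8.3]
width: 0.6
grasp_force: 6.1
```

```bash
python3 -m pendant '{"grip":[-1,-1,-1],"linear":[[1,0,0.76],[1,0,0.76],[0,0,0]],"angular":[[0,0,0],[0,0,0],[0,0,0]]}'; python3 -m pendant '{"grip":[-1,-1,-1,-1,-1,-1,-1,-1,-1,-1],"linear":[[-6,0,-4.6],[-8,0,-6],[-7,0,-14],[-7,20,-14],[-7,20,-14],[-7,20,-7],[0,20,0],[0,20,0],[0,0,0],[0,0,0]],"angular":[[0,0,0],[0,0,0],[0,0,0],[0,0,0],[0,0,0],[0,0,0],[0,0,0],[0,0,0],[0,0,0],[0,0,0]]}'
cat > chk.py <<'E'
from h import *
o=ctrl.get_obs(); im=ctrl.get_image('wrist')[:,:,::-1]; cv2.imwrite('pics/w7.png',im); print(o['ee_pos'])
hsv=cv2.cvtColor(im,cv2.COLOR_BGR2HSV)
M=cv2.inRange(hsv,(10,0,110),(45,82,255)); u=np.array([1,.04]);v=np.array([-.04,1])
f=lambda p:(lambda X:np.c_[X@u,X@v])(onz('wrist',p,40,o)-[657.5,-47.8])
yy,xx=np.mgrid[:400,:640]; J=f(np.c_[xx.ravel()+.5,yy.ravel()+.5]).reshape(400,640,2)
for y0 in (100,0,-100):
    m=M.copy(); m[~((abs(J[:,:,1]-y0)<30)&(J[:,:,0]>-70)&(J[:,:,0]<-12))]=0
    m=cv2.morphologyEx(m,cv2.MORPH_OPEN,np.ones((3,3)))
    c=max(cv2.findContours(m,0,1)[0],key=cv2.contourArea); m=cv2.drawContours(m*0,[c],-1,255,-1); x,y,w,h=cv2.boundingRect(c)
    rows=np.arange(y+10,y+h-6); cols=np.arange(x+12,x+w-12)
    L=f([[np.where(m[r])[0][0],r+.5] for r in rows]);R=f([[np.where(m[r])[0][-1]+1,r+.5] for r in rows]);B=f([[q+.5,np.where(m[:,q])[0][-1]+1] for q in cols])
    fl,fr,fb=(np.polyfit(a[:,0],a[:,1],1) for a in (L,R,B[:,::-1]))
    print((x,y,w,h),'edges',np.median(L[:,1]).round(1),np.median(R[:,1]).round(1),'mid',((np.median(L[:,1])+np.median(R[:,1]))/2).round(1),'yaw L,R',fl[0].round(3),fr[0].round(3),'end x',np.median(B[:,0]).round(1),'end yaw',-fb[0].round(3))
E
python3 chk.py
```

```text
t: 30.67
ee_pos: [595.1, 49.5, 25.0]
orientation: [-2.968, -0.064, -0.985]
ft_force: [-15.7, 0.2, 6.1]
width: 0.3
grasp_force: 15.9
t: 31.5
ee_pos: [535.6, -54.2, 49.6]
orientation: [-2.963, -0.06, -1.002]
ft_force: [-0.3, -0.3, -0.1]
width: 0.7
grasp_force: 0.0
[535.575 -54.177  49.572]
(159, 106, 56, 50) edges 118.4 78.9 mid 98.7 yaw L,R -0.038 -0.005 end x -56.6 end yaw -0.003
(287, 102, 57, 51) edges 20.3 -18.4 mid 0.9 yaw L,R 0.061 0.037 end x -56.2 end yaw 0.031
(420, 106, 57, 51) edges -80.1 -119.9 mid -100.0 yaw L,R -0.042 -0.002 end x -56.1 end yaw -0.042
```

Run:
```python
from h import *
o=ctrl.get_obs(); im=cv2.imread('pics/w7.png').astype(float); S=cv2.GaussianBlur(im,(0,0),1)[:,:,1]
u=np.array([1,.04]);v=np.array([-.04,1])
f=lambda p,z:(lambda X:np.c_[X@u,X@v])(onz('wrist',p,z,o)-[657.5,-47.8])
def sub(d,i): a,b,c=d[i-1:i+2]; return i+.5*(a-c)/(a-2*b+c)
for n,xl,xr in (('left',168,208),('mid',288,343),('right',425,470)):
    for s,x0 in (('L',xl),('R',xr)):
        p=[]
        for r in range(112,150):
            g=abs(np.gradient(S[r])); xx=x0+(0 if n=='mid' else (r-130)*(-.25 if n=='left' else .25)); a=int(xx-9)
            i=a+g[a:a+18].argmax(); p.append([sub(g,i)+.5,r+.5])
        q=f(p,40); c=np.polyfit(q[:,0],q[:,1],1); e=q[:,1]-np.polyval(c,q[:,0]); k=abs(e)<1.5; c=np.polyfit(q[k,0],q[k,1],1)
        print(n,s,'yaw',c[0].round(3),'y@-35',np.polyval(c,-35).round(1),'kept',k.sum(),'rms',e[k].std().round(2))
t=cv2.cvtColor(ctrl.get_image('top'),cv2.COLOR_RGB2GRAY)
C=lambda p:(lambda X:np.c_[X@u,X@v])(onz('top',p,40)-[657.5,-47.8])
yy,xx=np.mgrid[:400,:640];J=C(np.c_[xx.ravel()+.5,yy.ravel()+.5]).reshape(400,640,2)
for y0 in(100,0,-100):
    for s in (-14,0,14):
        px=[cv2.remap(t,*[np.float32([[w]]) for w in (lambda i:(i%640,i//640))(int(((J-[x,y0+s])**2).sum(2).argmin()))],1)[0,0] for x in range(26,66,3)]; print(y0,s,px)
```

```text
left L yaw 0.002 y@-35 119.2 kept 37 rms 0.11
left R yaw -0.001 y@-35 79.9 kept 37 rms 0.14
mid L yaw 0.174 y@-35 23.4 kept 36 rms 0.84
mid R yaw -0.215 y@-35 -21.1 kept 23 rms 0.87
right L yaw -0.04 y@-35 -79.3 kept 36 rms 0.23
right R yaw -0.045 y@-35 -118.8 kept 37 rms 0.14
100 -14 [np.uint8(147), np.uint8(148), np.uint8(147), np.uint8(146), np.uint8(145), np.uint8(140), np.uint8(140), np.uint8(130), np.uint8(122), np.uint8(122), np.uint8(120), np.uint8(116), np.uint8(113), np.uint8(110)]
100 0 [np.uint8(146), np.uint8(148), np.uint8(148), np.uint8(146), np.uint8(146), np.uint8(145), np.uint8(142), np.uint8(126), np.uint8(118), np.uint8(120), np.uint8(120), np.uint8(117), np.uint8(108), np.uint8(108)]
100 14 [np.uint8(130), np.uint8(130), np.uint8(130), np.uint8(131), np.uint8(133), np.uint8(134), np.uint8(134), np.uint8(127), np.uint8(124), np.uint8(120), np.uint8(121), np.uint8(121), np.uint8(117), np.uint8(107)]
0 -14 [np.uint8(131), np.uint8(132), np.uint8(132), np.uint8(131), np.uint8(130), np.uint8(130), np.uint8(134), np.uint8(135), np.uint8(122), np.uint8(125), np.uint8(12
[... 436 characters left out ...]
p.uint8(121), np.uint8(118), np.uint8(112)]
-100 -14 [np.uint8(148), np.uint8(145), np.uint8(146), np.uint8(148), np.uint8(147), np.uint8(141), np.uint8(128), np.uint8(128), np.uint8(121), np.uint8(123), np.uint8(120), np.uint8(122), np.uint8(119), np.uint8(112)]
-100 0 [np.uint8(146), np.uint8(145), np.uint8(146), np.uint8(147), np.uint8(144), np.uint8(144), np.uint8(140), np.uint8(126), np.uint8(119), np.uint8(120), np.uint8(121), np.uint8(119), np.uint8(114), np.uint8(114)]
-100 14 [np.uint8(116), np.uint8(115), np.uint8(111), np.uint8(111), np.uint8(114), np.uint8(113), np.uint8(113), np.uint8(115), np.uint8(117), np.uint8(119), np.uint8(118), np.uint8(118), np.uint8(115), np.uint8(109)]
```

The far ends meet the stop. The right blank still measures about -0.04 rad and the middle about +0.04, because friction at both ends jams the pushed blank. I refine the middle's yaw, then regrip each one and turn it.

```bash
cat > yaw.py <<'E'
from h import *
import sys
def yaws(fn,o,lanes=(100,0,-100)):
    im=cv2.imread(fn); hsv=cv2.cvtColor(im,cv2.COLOR_BGR2HSV); S=cv2.GaussianBlur(im.astype(float),(0,0),1)[:,:,1]
    M=cv2.inRange(hsv,(10,0,110),(45,82,255)); u=np.array([1,.04]);v=np.array([-.04,1])
    f=lambda p:(lambda X:np.c_[X@u,X@v])(onz('wrist',p,40,o)-[657.5,-47.8])
    yy,xx=np.mgrid[:400,:640]; J=f(np.c_[xx.ravel()+.5,yy.ravel()+.5]).reshape(400,640,2)
    for y0 in lanes:
        m=M.copy(); m[~((abs(J[:,:,1]-y0)<30)&(J[:,:,0]>-62)&(J[:,:,0]<-12))]=0
        m=cv2.morphologyEx(m,cv2.MORPH_OPEN,np.ones((3,3))); c=max(cv2.findContours(m,0,1)[0],key=cv2.contourArea); m=cv2.drawContours(m*0,[c],-1,255,-1); x,y,w,h=cv2.boundingRect(c)
        out=[]
        for side in (0,-1):
            p=[]
            rows=np.arange(y+8,y+h-5); s=np.array([np.where(m[r])[0][side]+(side<0) for r in rows]); ln=np.polyfit(rows,s,1)
            for _ in range(2):
                k=abs(s-np.polyval(ln,rows))<2; ln=np.polyfit(rows[k],s[k],1)
            for r in rows:
                a=int(round(np.polyval(ln,r)))-4; g=abs(np.gradient(S[r]))[a:a+9]; g=g-g.min(); p.append([a+(g**2*np.arange(9)).sum()/(g**2).sum()+.5,r+.5])
            q=f(p); c=np.polyfit(q[:,0],q[:,1],1); e=q[:,1]-np.polyval(c,q[:,0]); k=abs(e)<max(.25,e.std()); c=np.polyfit(q[k,0],q[k,1],1); out+=[c[0].round(3),np.polyval(c,-35).round(1),e[k].std().round(2)]
        print(y0,out)
E
python3 - <<'E'
from yaw import *
yaws('pics/w7.png',ctrl.get_obs()); w=np.load('w6.npy'); print('before push'); yaws('pics/w6.png',dict(ee_pos=w[:3],orientation=w[3:]))
plan([582,-50.8,60],.65); plan([612,-49.6,28.5],.65)
E
```

```text
100 [np.float64(0.004), np.float64(119.8), np.float64(0.07), np.float64(0.002), np.float64(79.5), np.float64(0.08)]
0 [np.float64(0.067), np.float64(22.7), np.float64(0.15), np.float64(0.042), np.float64(-17.0), np.float64(0.08)]
-100 [np.float64(-0.051), np.float64(-77.8), np.float64(0.13), np.float64(-0.044), np.float64(-118.0), np.float64(0.1)]
before push
100 [np.float64(0.004), np.float64(118.2), np.float64(0.07), np.float64(0.002), np.float64(77.9), np.float64(0.07)]
0 [np.float64(0.067), np.float64(20.8), np.float64(0.14), np.float64(0.048), np.float64(-19.2), np.float64(0.08)]
-100 [np.float64(-0.062), np.float64(-79.0), np.float64(0.12), np.float64(-0.05), np.float64(-119.3), np.float64(0.07)]
rot(tool) [-0.002 -0.001  0.002] lin now-axes [43.621 -0.005 19.848] lin target-axes [43.649 -0.121 19.786]
rot(tool) [-0.002 -0.001  0.002] lin now-axes [48.398  0.096 63.101] lin target-axes [48.488 -0.121 63.033]
```

```bash
python3 -m pendant '{"grip":[0.36,0.36,0.36,0.36,0.36,0.36,0.36,0.36,0.36,0.36,0.36,0.36],"linear":[[0,0,0],[0,0,0],[5,0,7],[5,0,7],[5,0,7],[5,0,7],[5,0,7],[5,0,7],[0,0,0],[0,0,0],[0,0,0],[0,0,0]],"angular":[[0,0,0],[0,0,0],[0,0,0],[0,0,0],[0,0,0],[0,0,0],[0,0,0],[0,0,0],[0,0,0],[0,0,0],[0,0,0],[0,0,0]]}'
python3 -c "
from h import *
plan([616,-49.4,28.5],.65)"
```

```text
t: 32.6
ee_pos: [584.1, -51.2, 33.9]
orientation: [-2.963, -0.062, -0.999]
ft_force: [-0.9, -0.5, 0.6]
width: 59.9
grasp_force: 0.0
rot(tool) [-0.002 -0.     0.002] lin now-axes [22.152 -0.43  23.696] lin target-axes [22.162 -0.51  23.685]
```

```bash
python3 -m pendant '{"grip":[0.36,0.36,0.36,0.36,-1,-1,-1,-1,-1],"linear":[[7,-0.2,7.9],[7,-0.2,7.9],[8,0,7.9],[0,0,0],[0,0,0],[0,0,0],[0,0,0],[0,0,0],[0,0,0]],"angular":[[0,0,0],[0,0,0],[0,0,0],[0,0,0],[0,0,0],[0,0,0],[0,0,0],[0,0,0],[0,0,0]]}'
python3 -c "
from h import *
plan([616,-49.4,28.5],.65)"
```

```text
t: 33.35
ee_pos: [615.9, -49.4, 28.4]
orientation: [-2.963, -0.063, -0.999]
ft_force: [-0.9, 0.4, 0.1]
width: 39.6
grasp_force: 29.8
rot(tool) [-0.002 -0.     0.002] lin now-axes [ 0.164  0.005 -0.032] lin target-axes [ 0.164  0.005 -0.032]
```

```bash
python3 -m pendant '{"grip":[-1,-1,-1,-1,-1],"linear":[[-1.6,0,-1.2],[-1.6,0,-1.2],[0,0,0],[0,0,0],[0,0,0]],"angular":[[0,0,0],[0,0,0],[-0.016,0,0.0205],[-0.016,0,0.0205],[0,0,0]]}'
python3 - <<'E'
from yaw import *
plan([612,-49.5,28.5],.65,.04-.052)
o=ctrl.get_obs(); cv2.imwrite('pics/w8.png',ctrl.get_image('wrist')[:,:,::-1]); yaws('pics/w8.png',o)
E
```

```text
t: 33.77
ee_pos: [612.0, -49.4, 28.4]
orientation: [2.974, -0.015, 1.003]
ft_force: [-0.5, -0.8, -1.5]
width: 39.4
grasp_force: 29.8
rot(tool) [-0.001 -0.001  0.001] lin now-axes [ 0.076  0.127 -0.12 ] lin target-axes [ 0.076  0.127 -0.12 ]
100 [np.float64(0.014), np.float64(118.6), np.float64(0.06), np.float64(-0.041), np.float64(78.4), np.float64(0.13)]
0 [np.float64(-0.012), np.float64(20.1), np.float64(0.09), np.float64(-0.013), np.float64(-19.6), np.float64(0.07)]
-100 [np.float64(-0.04), np.float64(-80.0), np.float64(0.07), np.float64(-0.057), np.float64(-119.7), np.float64(0.05)]
```

```bash
python3 -m pendant '{"grip":[-1,-1,-1,-1],"linear":[[0,0,0],[1.6,-0.1,1.2],[1.6,-0.1,1.2],[0,0,0]],"angular":[[0.005,0,-0.006],[0,0,0],[0,0,0],[0,0,0]]}'
python3 -m pendant '{"grip":[-1,-1,-1],"linear":[[0.8,0,0.61],[0.8,0,0.61],[0,0,0]],"angular":[[0,0,0],[0,0,0],[0,0,0]]}'
```

```text
t: 34.15
ee_pos: [616.7, -49.6, 28.5]
orientation: [2.976, -0.003, 1.005]
ft_force: [-0.0, -0.2, -0.7]
width: 40.2
grasp_force: 29.8
t: 34.4
ee_pos: [616.8, -49.5, 28.3]
orientation: [2.977, -0.003, 1.001]
ft_force: [-10.2, -1.3, 8.3]
width: 39.7
grasp_force: 29.9
```

```bash
python3 -m pendant '{"grip":[-1,-1,-1],"linear":[[0.8,0,0.61],[0.8,0,0.61],[0,0,0]],"angular":[[0,0,0],[0,0,0],[0,0,0]]}'; python3 -m pendant '{"grip":[0.36,0.36,0.36,0.36,0.36,0.36,0.36,0.36,0.36,0.36,0.36,0.36],"linear":[[-2,0,-1.5],[0,0,0],[0,0,0],[-9,0,-7],[-9,0,-10],[-9,0,-10],[0,20,0],[0,20,0],[0,20,0],[0,20,0],[0,20,0],[0,0,0]],"angular":[[0,0,0],[0,0,0],[0,0,0],[0,0,0],[0.013,0,-0.017],[0.014,0,-0.018],[0,0,0],[0,0,0],[0,0,0],[0,0,0],[0,0,0],[0,0,0]]}'
python3 -c "
from h import *
plan([584,-150.7,33],.65); plan([619,-149,28.5],.65)"
```

```text
t: 34.65
ee_pos: [616.9, -49.5, 28.2]
orientation: [2.979, -0.004, 0.998]
ft_force: [-21.1, -2.2, 21.4]
width: 40.1
grasp_force: 30.2
t: 35.65
ee_pos: [584.8, -152.4, 33.8]
orientation: [-2.963, -0.059, -1.003]
ft_force: [0.5, 0.4, -0.0]
width: 59.2
grasp_force: 0.0
rot(tool) [ 0.    -0.002 -0.   ] lin now-axes [-1.097 -1.758  0.194] lin target-axes [-1.096 -1.759  0.197]
rot(tool) [ 0.    -0.002 -0.   ] lin now-axes [24.013 -2.07  25.044] lin target-axes [24.075 -2.058 24.985]
```

```bash
python3 -m pendant '{"grip":[0.36,0.36,0.36,0.36,-1,-1,-1,-1,-1],"linear":[[8,-1,8.3],[8,-0.7,8.3],[8,0,8.3],[0,0,0],[0,0,0],[0,0,0],[0,0,0],[0,0,0],[0,0,0]],"angular":[[0,0,0],[0,0,0],[0,0,0],[0,0,0],[0,0,0],[0,0,0],[0,0,0],[0,0,0],[0,0,0]]}'
python3 -m pendant '{"grip":[-1,-1,-1,-1,-1],"linear":[[-1.6,0,-1.2],[-1.6,0,-1.2],[0,0,0],[0,0,0],[0,0,0]],"angular":[[0,0,0],[0,0,0],[0.0125,0,-0.0165],[0.0125,0,-0.0165],[0,0,0]]}'
python3 - <<'E'
from yaw import *
plan([615,-149,28.5],.65,.04)
o=ctrl.get_obs(); cv2.imwrite('pics/w9.png',ctrl.get_image('wrist')[:,:,::-1]); yaws('pics/w9.png',o,(0,-100))
E
```

```text
t: 36.4
ee_pos: [617.9, -146.2, 28.1]
orientation: [-2.963, -0.063, -0.999]
ft_force: [-0.7, 0.8, -0.4]
width: 40.2
grasp_force: 29.6
t: 36.82
ee_pos: [614.3, -147.0, 28.3]
orientation: [-2.948, -0.124, -0.995]
ft_force: [0.7, 0.3, -0.7]
width: 39.8
grasp_force: 29.6
rot(tool) [-0.027 -0.001  0.035] lin now-axes [0.557 2.07  0.184] lin target-axes [0.628 2.044 0.239]
0 [np.float64(0.022), np.float64(18.5), np.float64(0.09), np.float64(-0.001), np.float64(-21.5), np.float64(0.12)]
-100 [np.float64(-0.022), np.float64(-78.1), np.float64(0.12), np.float64(-0.038), np.float64(-118.0), np.float64(0.07)]
```

```bash
python3 -m pendant '{"grip":[-1,-1,-1,-1],"linear":[[0,0.8,0],[0,0.8,0],[0,0,0],[0,0,0]],"angular":[[0.008,0,-0.01],[0.008,0,-0.01],[0,0,0],[0,0,0]]}'
python3 - <<'E'
from yaw import *
plan([615,-149,28.5],.65,.04)
o=ctrl.get_obs(); cv2.imwrite('pics/w10.png',ctrl.get_image('wrist')[:,:,::-1]); yaws('pics/w10.png',o,(0,-100))
E
```

```text
t: 37.2
ee_pos: [614.5, -148.3, 28.3]
orientation: [-2.939, -0.159, -0.992]
ft_force: [-0.6, -1.8, -0.7]
width: 40.1
grasp_force: 29.7
rot(tool) [-0.042 -0.001  0.054] lin now-axes [0.428 0.746 0.061] lin target-axes [0.468 0.718 0.092]
0 [np.float64(0.048), np.float64(18.7), np.float64(0.18), np.float64(0.003), np.float64(-21.5), np.float64(0.13)]
-100 [np.float64(0.002), np.float64(-79.2), np.float64(0.11), np.float64(-0.014), np.float64(-119.0), np.float64(0.08)]
```

```bash
python3 -m pendant '{"grip":[-1,-1,-1,-1],"linear":[[0,0,0],[1.6,0.14,1.2],[1.6,0.14,1.2],[0,0,0]],"angular":[[0.002,0,-0.003],[0,0,0],[0,0,0],[0,0,0]]}'
python3 -m pendant '{"grip":[-1,-1,-1],"linear":[[0.8,0.05,0.61],[0.8,0.05,0.61],[0,0,0]],"angular":[[0,0,0],[0,0,0],[0,0,0]]}'
```

```text
t: 37.58
ee_pos: [619.0, -147.9, 28.4]
orientation: [-2.937, -0.166, -0.992]
ft_force: [-0.5, 1.1, -1.0]
width: 40.3
grasp_force: 29.6
t: 37.83
ee_pos: [619.2, -147.9, 28.0]
orientation: [-2.939, -0.165, -0.988]
ft_force: [-8.8, -1.9, 6.5]
width: 40.3
grasp_force: 29.8
```

```bash
python3 -m pendant '{"grip":[-1,-1,-1],"linear":[[0.8,0.05,0.61],[0.8,0.05,0.61],[0,0,0]],"angular":[[0,0,0],[0,0,0],[0,0,0]]}'; python3 -m pendant '{"grip":[-1,0.36,0.36,0.36,0.36,0.36,0.36,0.36,0.36,0.36,0.36,0.36],"linear":[[-2,0,-1.5],[0,0,0],[0,0,0],[0,0,0],[-9,0,-10],[-9,0,-15],[-9,0,-15],[-9,-16,-15],[0,-20,0],[0,-20,0],[0,-20,0],[0,-20,0]],"angular":[[0,0,0],[0,0,0],[0,0,0],[0,0,0],[0,0,0],[-0.02,0,0.027],[-0.022,0,0.029],[0,0,0],[0,0,0],[0,0,0],[0,0,0],[0,0,0]]}'
python3 -m pendant '{"grip":[0.36,0.36,0.36,0.36],"linear":[[0,0,0],[0,0,0],[0,0,0],[0,0,0]],"angular":[[0,0,0],[0,0,0],[0,0,0],[0,0,0]]}'
python3 - <<'E'
from yaw import *
plan([535,-53,50],.65,.04)
o=ctrl.get_obs(); cv2.imwrite('pics/w11.png',ctrl.get_image('wrist')[:,:,::-1]); yaws('pics/w11.png',o)
im=cv2.imread('pics/w11.png'); row=cv2.GaussianBlur(im,(3,3),0).astype(int).sum(2)
for r in (168,180):
    b=(row[r]<300).astype(int)[120:520]; e=np.where(np.diff(b))[0]+121
    X=onz('wrist',[[q,r+.5] for q in e],18,o)-[657.5,-47.8]; print('lane',r,(X@[-.04,1]).round(1))
E
python3 chk.py
```

```text
t: 38.08
ee_pos: [619.3, -147.9, 27.9]
orientation: [-2.94, -0.163, -0.985]
ft_force: [-20.9, -3.2, 16.9]
width: 40.4
grasp_force: 30.2
t: 39.08
ee_pos: [554.8, -56.7, 50.6]
orientation: [-2.961, -0.063, -1.001]
ft_force: [0.0, -0.4, 0.3]
width: 59.9
grasp_force: 0.0
t: 39.42
ee_pos: [554.8, -58.3, 50.5]
orientation: [-2.962, -0.062, -1.001]
ft_force: [0.1, 0.2, -0.8]
width: 59.4
grasp_force: 0.0
rot(tool) [-0.002 -0.002  0.001] lin now-axes [-15.881  -6.092 -11.507] lin target-axes [-15.908  -6.046 -11.493]
100 [np.float64(0.0), np.float64(118.3), np.float64(0.1), np.float64(-0.004), np.float64(78.0), np.float64(0.09)]
0 [np.float64(0.002), np.float64(19.6), np.float64(0.05), np.float64(0.006), np.float64(-20.0), np.float64(0.05)]
-100 [np.float64(-0.012), np.float64(-77.5), np.float64(0.11), np.float64(-0.011), np.float64(-117.7), np.float64(0.05)]
lane 168 [  89.2   21.9  -21.2  -86.6 -132.3]
lane 180 [ 137.9   69.8   29.6  -28.2  -70.6 -128.8 -168.8]
[554.716 -58.387  50.418]
(148, 131, 56, 47) edges 118.5 78.9 mid 98.7 yaw L,R -0.032 -0.005 end x -54.5 end yaw 0.018
(280, 127, 59, 50) edges 19.4 -19.7 mid -0.2 yaw L,R -0.013 0.007 end x -55.8 end yaw 0.093
(417, 129, 57, 49) edges -78.1 -118.0 mid -98.0 yaw L,R -0.009 0.022 end x -54.9 end yaw -0.023
```

Now all three are square, with yaw 0.00, 0.00 and -0.01. The middle's near end reads about 1 mm behind the others, so I give it, and then the right one, a light seating push.

```bash
python3 -m pendant '{"grip":[-1,-1,-1,-1,-1,-1,-1,-1,-1,-1],"linear":[[0,-2,0],[0,-2,0],[0,-2,0],[1,-0.8,3],[1,0,7],[1,0,7],[1,0,7],[1,0,7],[1,0,6],[0,0,0]],"angular":[[0,0,0],[0,0,0],[0,0,0],[0,0,0],[0,0,0],[0,0,0],[0,0,0],[0,0,0],[0,0,0],[0,0,0]]}'
python3 -c "
from h import *
plan([595,-50.4,27],.65)"
```

```text
t: 40.35
ee_pos: [582.5, -49.4, 24.3]
orientation: [-2.961, -0.063, -1.002]
ft_force: [-0.4, -0.7, 3.8]
width: 0.9
grasp_force: 2.0
rot(tool) [-0.003 -0.003  0.002] lin now-axes [11.507  1.551  5.425] lin target-axes [11.526  1.515  5.396]
```

```bash
python3 -m pendant '{"grip":[-1,-1,-1,-1],"linear":[[4,0.5,0],[4,0.5,2.5],[3.6,0.5,2.8],[0,0,0]],"angular":[[0,0,0],[0,0,0],[0,0,0],[0,0,0]]}'
python3 -m pendant '{"grip":[-1,-1,-1],"linear":[[1.2,0,0.9],[1.2,0,0.9],[0,0,0]],"angular":[[0,0,0],[0,0,0],[0,0,0]]}'
python3 -m pendant '{"grip":[-1,-1,-1],"linear":[[1.2,0,0.9],[1.2,0,0.9],[0,0,0]],"angular":[[0,0,0],[0,0,0],[0,0,0]]}'
```

```text
t: 40.68
ee_pos: [595.3, -50.6, 27.8]
orientation: [-2.961, -0.063, -1.002]
ft_force: [0.5, 0.3, -0.1]
width: 0.6
grasp_force: 0.0
t: 40.93
ee_pos: [596.9, -50.3, 27.4]
orientation: [-2.962, -0.063, -1.0]
ft_force: [0.0, 0.4, -1.0]
width: 0.5
grasp_force: 0.0
t: 41.18
ee_pos: [598.6, -50.1, 27.0]
orientation: [-2.963, -0.063, -0.997]
ft_force: [-3.7, -1.0, 2.3]
width: 0.4
grasp_force: 2.3
```

```bash
python3 -m pendant '{"grip":[-1,-1,-1],"linear":[[1.2,0,0.9],[1.2,0,0.9],[0,0,0]],"angular":[[0,0,0],[0,0,0],[0,0,0]]}'; python3 -m pendant '{"grip":[-1,-1,-1,-1,-1,-1,-1,-1,-1],"linear":[[-6,0,-4.6],[-6,0,-5],[0,20,0],[0,20,0],[0,20,0],[0,20,0],[0,18,0],[0,0,0],[0,0,0]],"angular":[[0,0,0],[0,0,0],[0,0,0],[0,0,0],[0,0,0],[0,0,0],[0,0,0],[0,0,0],[0,0,0]]}'
python3 -c "
from h import *
plan([599.5,-149.5,27.5],.65)"
```

```text
t: 41.43
ee_pos: [599.0, -50.0, 26.2]
orientation: [-2.965, -0.062, -0.99]
ft_force: [-13.6, -2.0, 9.5]
width: 0.2
grasp_force: 7.0
t: 42.18
ee_pos: [591.5, -149.4, 27.8]
orientation: [-2.962, -0.061, -1.001]
ft_force: [0.0, -0.5, 0.2]
width: 0.2
grasp_force: 0.0
rot(tool) [-0.002 -0.002  0.   ] lin now-axes [6.164 0.408 5.065] lin target-axes [6.173 0.396 5.054]
```

```bash
python3 -m pendant '{"grip":[-1,-1,-1,-1],"linear":[[3,0.2,2.5],[3.2,0.2,2.5],[1,0,0.76],[0,0,0]],"angular":[[0,0,0],[0,0,0],[0,0,0],[0,0,0]]}'
python3 -m pendant '{"grip":[-1,-1,-1],"linear":[[1.2,0,0.9],[1.2,0,0.9],[0,0,0]],"angular":[[0,0,0],[0,0,0],[0,0,0]]}'
python3 -m pendant '{"grip":[-1,-1,-1],"linear":[[1.2,0,0.9],[1.2,0,0.9],[0,0,0]],"angular":[[0,0,0],[0,0,0],[0,0,0]]}'
```

```text
t: 42.52
ee_pos: [601.5, -147.6, 27.6]
orientation: [-2.961, -0.065, -1.0]
ft_force: [0.7, 0.7, -0.3]
width: 0.4
grasp_force: 0.0
t: 42.77
ee_pos: [602.6, -147.8, 27.0]
orientation: [-2.962, -0.064, -0.996]
ft_force: [-4.9, -0.0, 4.2]
width: 0.2
grasp_force: 2.7
t: 43.02
ee_pos: [603.0, -147.7, 26.2]
orientation: [-2.965, -0.062, -0.99]
ft_force: [-16.5, -0.1, 10.0]
width: 0.6
grasp_force: 7.9
```

The seats are at TCP x 595, 599 and 603, which makes one square row at the jig's yaw. I draw back, do a final check, and hand in.

```bash
python3 -m pendant '{"grip":[-1,-1,-1,-1,-1,-1,-1,-1,-1,-1],"linear":[[-6,0,-4.6],[-8,0,-8],[-7,-10,-14],[-7,-20,-14],[-7,-20,-14],[-7,-20,-7],[0,-20,0],[0,-3,0],[0,0,0],[0,0,0]],"angular":[[0,0,0],[0,0,0],[0,0,0],[0,0,0],[0,0,0],[0,0,0],[0,0,0],[0,0,0],[0,0,0],[0,0,0]]}'
python3 - <<'E'
from yaw import *
o=ctrl.get_obs(); cv2.imwrite('pics/w12.png',ctrl.get_image('wrist')[:,:,::-1]); yaws('pics/w12.png',o)
im=cv2.imread('pics/w12.png'); row=cv2.GaussianBlur(im,(3,3),0).astype(int).sum(2)
for r in (172,185):
    b=(row[r]<300).astype(int)[120:520]; e=np.where(np.diff(b))[0]+121
    X=onz('wrist',[[q,r+.5] for q in e],18,o)-[657.5,-47.8]; print('lane',r,(X@[-.04,1]).round(1))
E
```

```text
t: 43.85
ee_pos: [532.6, -58.6, 51.4]
orientation: [-2.961, -0.064, -1.001]
ft_force: [0.4, 0.2, 0.7]
width: 0.4
grasp_force: 0.0
100 [np.float64(-0.002), np.float64(118.3), np.float64(0.05), np.float64(-0.0), np.float64(77.9), np.float64(0.09)]
0 [np.float64(0.0), np.float64(19.6), np.float64(0.07), np.float64(0.01), np.float64(-20.1), np.float64(0.05)]
-100 [np.float64(-0.01), np.float64(-77.7), np.float64(0.1), np.float64(-0.011), np.float64(-118.0), np.float64(0.07)]
lane 172 [ 126.8   72.6   27.   -27.3  -72.7 -126.6]
lane 185 [ 125.9   72.6   27.   -26.9  -72.2 -126. ]
```

```bash
python3 -c "
from workcell import ctrl
print(ctrl.close_job())"
```

```text
the job is handed in; nothing more can be done
None
```

I handed the job in at about 44 s: all three blanks are in their own lanes, pushed against the stop, within about 0.01 rad of straight and 2 mm of lane centre by the wrist camera, and the tin and dish were not touched.

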